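# Load the battery charging case, close it and set its lever

### The job

Lift the lid of the charging case gently all the way back onto its open stop, then lay every battery pack on the desk flat, contacts down, in a pocket of its own. When all are in, lower the lid gently until it is fully shut, holding it on the way rather than letting it drop, and only then set the charge lever upright at the middle mark. Leave the mug and the stapler where they are.

Things in the scene. Friction and masses are not known exactly. Their poses are not given: they have to be found in the camera images.
- charger: white charging case fixed on the desk, 130 (own x) x 266 (own y) x 46 high without lid, walls 4; origin: centre of its underside. -x side faces the robot, +x has the hinge, +y the lever block (100 x 46 x 26 high). Inside, a deck 16 above the desk has four open pockets side by side, 58 apart, each 68 long (own x) x 42 wide (own y), 10 deep
- pocket1 (a point): centre of the floor of pocket 1 of 4, 6 above the desk, 10 below the deck around it; pockets are numbered from the case's own -y side to its +y side
- pocket2 (a point): centre of the floor of pocket 2 of 4, 6 above the desk, 10 below the deck around it; pockets are numbered from the case's own -y side to its +y side
- pocket3 (a point): centre of the floor of pocket 3 of 4, 6 above the desk, 10 below the deck around it; pockets are numbered from the case's own -y side to its +y side
- pocket4 (a point): centre of the floor of pocket 4 of 4, 6 above the desk, 10 below the deck around it; pockets are numbered from the case's own -y side to its +y side
- lid (a joint): angle of the case's lid about the hinge on its far (+x) top edge: 0 = shut on the rim, grows as the near edge is lifted, 1.75 = fully open on its stop, leaning back a little past upright (vertical at 1.57). 130 x 266 x 6, grey frame, clear pane, 0.16 kg; the hinge does not hold it: let go in between, it falls
- lid_hinge (a point): middle of the lid's hinge line (which runs along the case's own y) at the far top edge of the case, 46 above the desk and 65 beyond the case's origin
- lid_bar (a point): middle of the lid's handle, a round steel bar 10 thick and 100 long along the case's own y, on the lid's upper face by its near edge: with the lid shut it is 115 nearer than the hinge and 36 above it (bar centre 30 above the lid's upper face)
- rate_lever (a joint): angle of the charge lever: 0 = leaning fully towards the near side (-x of the case), 0.6 = upright at the middle mark, 1.2 = leaning fully to the far side. Stiff enough to stay where it is left
- lever_pivot (a point): pivot of the charge lever on the block at the case's +y side, 30 above the desk, 158 from the case's origin in own y; the axis runs along own y
- lever_tip (a point): middle of the lever's cross grip, 58 from the pivot: a black round bar 14 thick and 38 long along the case's own y
- pack1: rechargeable battery pack, a dark grey rounded block 58 long (own x) x 32 wide (own y) x 30 high, 0.13 kg; origin at the centre of its underside, lying on the desk with its brass contacts underneath. 2 to 4 such packs are present (absent ones read None); all are alike
- pack2: rechargeable battery pack, a dark grey rounded block 58 long (own x) x 32 wide (own y) x 30 high, 0.13 kg; origin at the centre of its underside, lying on the desk with its brass contacts underneath. 2 to 4 such packs are present (absent ones read None); all are alike
- pack3: rechargeable battery pack, a dark grey rounded block 58 long (own x) x 32 wide (own y) x 30 high, 0.13 kg; origin at the centre of its underside, lying on the desk with its brass contacts underneath. 2 to 4 such packs are present (absent ones read None); all are alike
- pack4: rechargeable battery pack, a dark grey rounded block 58 long (own x) x 32 wide (own y) x 30 high, 0.13 kg; origin at the centre of its underside, lying on the desk with its brass contacts underneath. 2 to 4 such packs are present (absent ones read None); all are alike
- mug: steel mug with a hinged lid, 76 across, 102 high, standing on a wooden coaster 8 thick; origin at the centre of its underside; bystander
- stapler: blue plastic stapler, 125 long (own x) x 34 wide x 52 high; origin at the centre of its underside; bystander
Things that resemble listed ones, but are neither listed nor needed, are in the scene too. Leave any orange or red look-alike of the pack3 alone.

How it is judged:
By the outcome, as a careful person would: the job done as asked, in the order asked, and still so for the second after the job is handed in, with the robot touching nothing.
Of pack1, pack2, pack3, pack4 only 2 to 4 are there at a start; the rules pass over those that are not, and their reading is None.
At some moment in a run one of pack1, pack2, pack3, pack4 may be knocked a few centimetres aside while the robot is not near it.
It also fails if it takes over 210 s, if anything falls off the work surface, if the arm or the gripper's body presses on something with over 40 N, if the wrist force passes 120 N, or if a joint passes its speed limit or range.

### The arm

A 7-joint arm with a two-finger parallel gripper is mounted at the origin on the work surface. World frame = base frame: x ahead of the robot, y to its left, z up, the work surface at z = 0. Lengths are in m, angles in rad, forces in N, time in s.
With the tool pointing down it reaches from about 0.4 to 0.85 m from the base axis. Payload 4.4 kg.
Tool frame: the origin (TCP) lies on the centre line of the jaws, within the pads' length; the fingertips stand 22 mm ahead of it and the grasp point (between the pads) lies 3 mm ahead of it; z points along the fingers, y is the direction in which the jaws open and shut (so a half turn about z gives the same grasp; the last joint's range is limited). The gripper opens to 94 mm and grips with 3 to 60 N. Pads are 16 mm wide; open, the fingers measure 119 mm over their backs; the gripper's body (75 mm by 177 mm) begins 78 mm behind the grasp point.
Start: joints at [-1.261, 0.628, 0.038, 1.517, -0.027, 0.996, -0.02], TCP at [0.239, 0.605, 0.227] pointing down, gripper open.
Joint ranges: [-3.06, 3.06], [-0.37, 2.12], [-1.25, 1.32], [0.18, 2.47], [-1.1, 4.24], [0.23, 1.98], [-2.94, 2.94]. Speed limits (rad/s): [2.57, 2.57, 3.14, 3.14, 3.14, 3.14, 3.14].

### API

Orientations are given as a unit quaternion [w, x, y, z].
In Python, from station import bot gives the robot as it stands.
- The arm moves only by the tool step_arm, never from a script. Its argument "series" is one flat list of numbers, 7 for each row, row after row: the shift along the tool's x, y, z in mm, then the turn, a rotation vector about the tool's x, y, z in degrees, then the closure, from 0 (fully open) to 1 (shut). In form: [x, y, z, ax, ay, az, fingers, x, y, z, ax, ay, az, fingers, ...]. A call has 1 to 12 rows; each row shifts and turns the commanded pose from where the row before left it, along the tool's axes as they then stand; what a row does not reach is not made up. A row lasts 1/10 s, in which the tool goes at most 50 mm and 8.59 degrees, less where a joint would pass 70% of its speed; a pose out of reach is approached as far as the arm can. A call with a gripper value outside its range is refused whole. The fingers move at their own pace and stop on an object; the grip force is fixed at half the most. Time passes only in rows, so rows that do not move let the fingers close. It gives the time, the measured TCP pose, the force and the opening at its end, in the units of the state.
- bot.observe(): the state, without advancing time (a new reading comes with each control period).
- bot.capture(name): name is "side" or "top"; returns (picture, depth): 480x640x3 uint8, blue, green, red; 480x640 float32, m along the optical axis (not along the pixel's ray), 0 where there is no reading.
- bot.calibration(name): a dict with "mtx" (3x3 intrinsics, pixels), "rvec" (rotation vector, rad) and "tvec" (3), from world to camera coordinates, as OpenCV has them. Camera axes: x right, y down, z forward; pixel columns grow to the right and rows downward; lengths in m; the calibration is good to about 2 mm. A picture is of the moment at which its call begins. calibration takes no time and is no camera call.
- bot.finish_job(): hands the job in, once; it reports no verdict.
The state is a dict: "clock": time; "joint_pos": joint angles; "joint_velocities": joint speeds; "effort": joint torques, N m; "tcp_pos": TCP position; "orientation": TCP orientation; "contact_force": force on the tool from outside, world axes, zero at the start; "torque": the same for the moment, N m; "gripper_width": opening from 0.0 (shut) to 1.0 (fully open).
Only numpy, scipy, OpenCV 4.12 (cv2) and the standard library are available. Lean on these libraries where they do the work, as an engineer would, in place of code of your own. Each camera call takes 0.05 s, during which the arm holds its last target.

## Working session

There is one attempt and no reset: what is moved stays moved. The work goes in short steps, Python scripts to look and compute and a tool call to move; the robot and the scene stay as the last step left them, time stands still between calls to the robot, and variables do not carry over. Pictures are saved under pics/ and viewed, and the job is handed in when it is done.

Besides the shell and the picture viewer there is one more tool, called after ">>>" by a JSON object that holds its "fn" and its "kwargs", one argument or row to a line. step_arm: Moves the arm, as the interface text tells. Its arguments: {"type":"object","properties":{"series":{"type":"array"}},"required":["series"]}

```bash
ls; mkdir -p pics
cat > h.py <<'E'
import numpy as np,cv2
from station import bot
def snap(n,f):
    p,d=bot.capture(n); cv2.imwrite(f'pics/{f}.png',p); np.save(f'pics/{f}.npy',d); return p,d
def cal(n):
    c=bot.calibration(n); R=cv2.Rodrigues(np.array(c['rvec'],float))[0]; return np.array(c['mtx'],float),R,np.array(c['tvec'],float).reshape(3)
def plane(n,uv,z):
    K,R,t=cal(n); uv=np.atleast_2d(uv); d=(R.T@np.linalg.inv(K)@np.c_[uv,np.ones(len(uv))].T).T; C=-R.T@t
    return C+d*((z-C[2])/d[:,2])[:,None]
def cloud(n,D):
    K,R,t=cal(n); v,u=np.mgrid[:480,:640]; P=np.stack([(u-K[0,2])/K[0,0]*D,(v-K[1,2])/K[1,1]*D,D],-1)
    return (P-t)@R
def proj(n,P):
    K,R,t=cal(n); q=(K@(R@np.atleast_2d(P).T+t[:,None])).T; return q[:,:2]/q[:,2:]
E
python3 - <<'E'
from h import *
print(bot.observe())
for n in('top','side'):
    snap(n,n+'0'); K,R,t=cal(n); print(n,K.round(1).tolist(),(-R.T@t).round(3),R.round(2).tolist())
E
```

```text
pics
{'clock': 0.0, 'joint_pos': array([-1.26079171,  0.62932218,  0.03848347,  1.5183704 , -0.02697856,
        0.99630817, -0.02000642]), 'joint_velocities': array([ 4.57626102e-05, -1.32911729e-03, -7.46185436e-05,  1.37500547e-03,
        2.24276003e-03, -1.87005469e-04,  1.25216863e-03]), 'effort': array([-1.22385977e-04, -5.49719560e+01,  1.14319123e+00, -1.86641604e+01,
       -5.23304008e-02,  2.34706176e-02,  1.47810824e-04]), 'tcp_pos': array([0.23833278, 0.60404755, 0.22656963]), 'orientation': array([-1.43822369e-04,  1.86812402e-01,  9.82395152e-01, -9.33572220e-04]), 'contact_force': array([-0.47100404,  0.68812315,  0.23165311]), 'torque': array([-0.0077847 ,  0.04187161, -0.00295887]), 'gripper_width': 0.997382776388963}
top [[506.3, 0.0, 316.3], [0.0, 506.3, 230.8], [0.0, 0.0, 1.0]] [0.409 0.02  1.216] [[0.01, -1.0, -0.02], [-0.99, -0.0, -0.1], [0.1, 0.02, -0.99]]
side [[541.6, 0.0, 315.0], [0.0, 541.6, 233.8], [0.0, 0.0, 1.0]] [-0.188 -0.697  0.784] [[0.71, -0.7, -0.02], [-0.4, -0.38, -0.83], [0.58, 0.6, -0.56]]
```

View pics/top0.png

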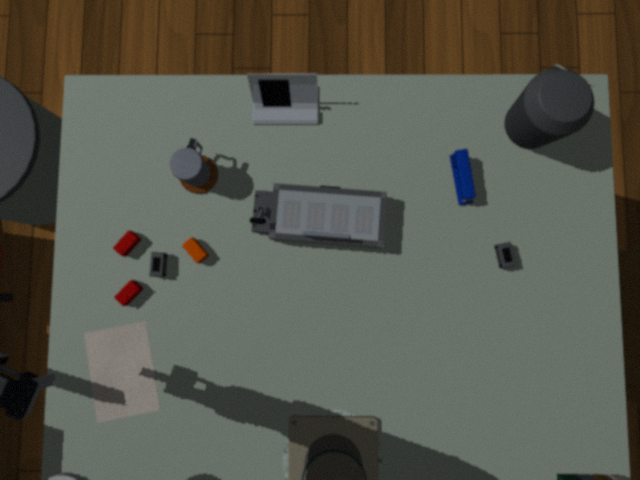

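View pics/side0.png

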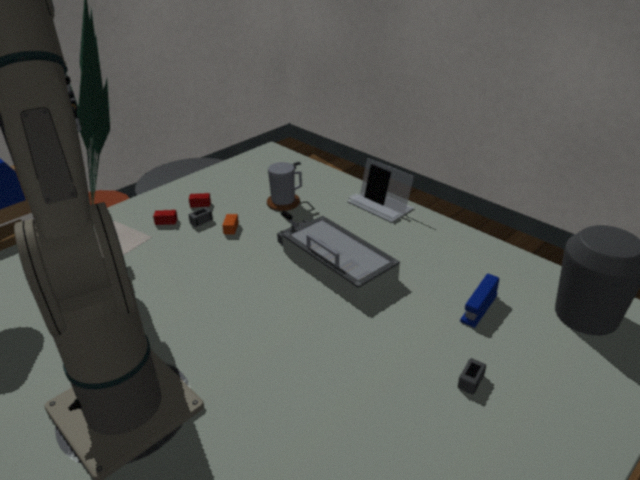

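Run:
```python
from h import *
a=cv2.imread('pics/top0.png')
g=lambda i:np.uint8(255*(i/255.)**0.6)
cv2.imwrite('pics/t1.png',cv2.resize(g(a)[170:260,235:400],None,fx=4.8,fy=4.8,interpolation=2))
b=np.hstack([cv2.resize(g(a)[220:310,110:210],None,fx=4,fy=4,interpolation=2),cv2.resize(g(a)[210:300,460:560],None,fx=4,fy=4,interpolation=2)])
cv2.imwrite('pics/t2.png',b)
s=cv2.imread('pics/side0.png')
cv2.imwrite('pics/s1.png',cv2.resize(g(s)[190:310,260:420],None,fx=5,fy=5,interpolation=2))
D=np.load('pics/top0.npy');P=cloud('top',D)
for u,v in [(158,264),(506,256),(300,350),(330,215),(281,215),(380,215),(330,240),(258,213),(264,226)]: print(u,v,P[v,u].round(3))
```

```text
158 264 [0.452 0.412 0.031]
506 256 [ 0.475 -0.402  0.029]
300 350 [ 0.252  0.078 -0.003]
330 215 [0.567 0.009 0.047]
281 215 [0.567 0.123 0.049]
380 215 [ 0.568 -0.108  0.044]
330 240 [0.508 0.008 0.054]
258 213 [0.573 0.178 0.035]
264 226 [0.544 0.165 0.023]
```

View pics/t1.png

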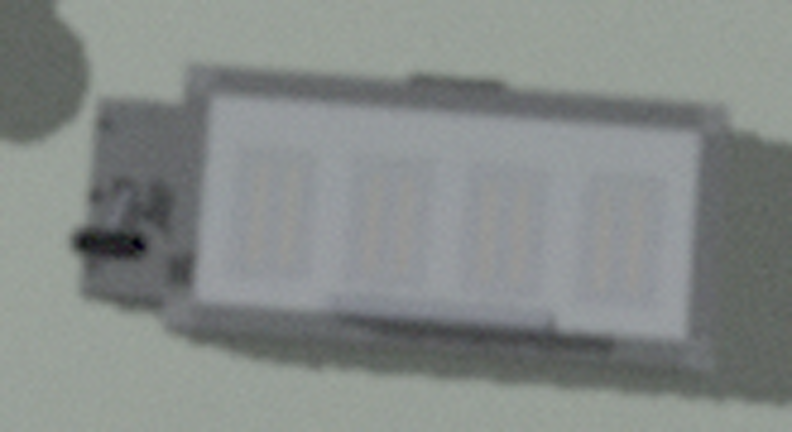

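View pics/t2.png

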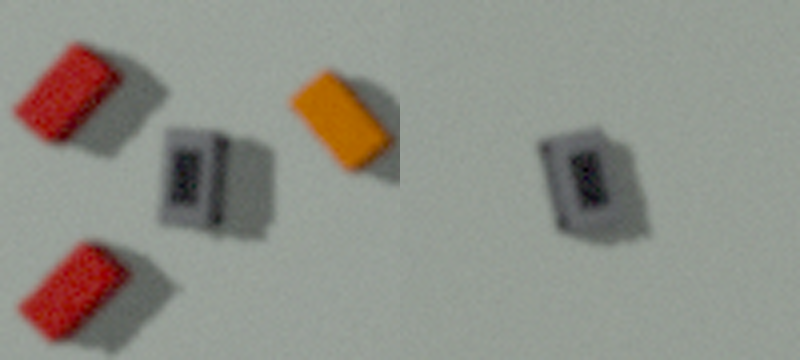

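View pics/s1.png

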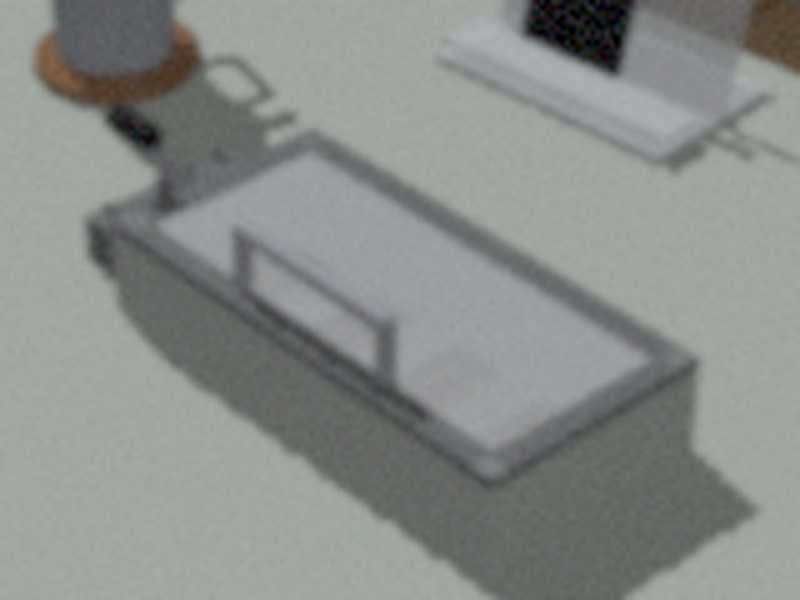

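Run:
```python
from h import *
c=np.array([[189,67],[728,107],[712,366],[165,328]])/4.8+[235,170]-[0,0]
W=plane('top',c,0.052); print(W.round(4))
L=lambda a,b:np.linalg.norm(W[a]-W[b]); print(L(0,1),L(3,2),L(0,3),L(1,2))
m=W.mean(0); y=(W[0]-W[1]+W[3]-W[2])[:2]; yaw=np.arctan2(-y[0],y[1]); x=(W[0]-W[3]+W[1]-W[2])[:2]
print('center',m,'yaw',np.degrees(yaw),np.degrees(np.arctan2(x[1],x[0])))
# side check
c=np.array([[310,135],[693,362],[490,482],[95,217]])/5+[260,190]
S=plane('side',c,0.052);print(S.round(4),S.mean(0)); y=(S[0]-S[1]+S[3]-S[2])[:2];print(np.degrees(np.arctan2(-y[0],y[1])))
# bar ends
b=np.array([[237,233],[393,322]])/5+[260,190]; print('bar side',plane('side',b,0.082+0.004))
b=np.array([[333,302],[553,320]])/4.8+[235,170]; print('bar top',plane('top',b,0.083))
b=np.array([[72,243],[148,243]])/4.8+[235,170]; print('lever',plane('top',b,0.078))
def pk(img,D):
    pass
p=cv2.imread('pics/top0.png');D=np.load('pics/top0.npy');P=cloud('top',D)
for u,v in [(158,264),(506,256)]:
    M=np.zeros((480,640),np.uint8); s=np.s_[v-18:v+19,u-18:u+19]; M[s]=(P[s][...,2]>0.018)*255
    q=P[(M>0)]; r=cv2.minAreaRect((q[:,:2]*1000).astype(np.float32)); print(len(q),r,np.median(q[:,2]))
```

```text
[[ 0.6396  0.1388  0.052 ]
 [ 0.6205 -0.123   0.052 ]
 [ 0.4947 -0.1143  0.052 ]
 [ 0.5119  0.1486  0.052 ]]
0.26250982249826055 0.26340477797824696 0.1280488185663186 0.12609360191409885
center [0.56667982 0.01253224 0.052     ] yaw -3.950250031209376 -4.171445505465757
[[ 0.6353  0.1341  0.052 ]
 [ 0.6172 -0.1255  0.052 ]
 [ 0.4912 -0.1161  0.052 ]
 [ 0.5098  0.1573  0.052 ]] [0.5633683  0.01244361 0.052     ]
-3.937128172503102
bar side [[ 0.51369799  0.06012286  0.086     ]
 [ 0.5125515  -0.03948181  0.086     ]]
bar top [[ 0.52173044  0.06640853  0.083     ]
 [ 0.51368211 -0.03664556  0.083     ]]
lever [[0.54977923 0.19038464 0.078     ]
 [0.54990912 0.154364   0.078     ]]
354 ((445.6385192871094, 226.08799743652344), (415.64208984375, 57.530731201171875), 87.82406616210938) 0.028526639023977278
368 ((437.2457275390625, -202.50982666015625), (57.460350036621094, 446.25439453125), 11.719409942626953) 0.027893634676589826
```

```bash
cat >> h.py <<'E'
from scipy.spatial.transform import Rotation as Ro
YAW=np.radians(-4.0); C0=np.array([0.5655,0.0125,0.])
def own(x,y,z): 
    c,s=np.cos(YAW),np.sin(YAW); return C0+np.array([c*x-s*y,s*x+c*y,z])
def Rdown(jaw_deg,tilt=0):  # tool y at world angle jaw_deg, z down
    a=np.radians(jaw_deg); y=np.array([np.cos(a),np.sin(a),0]);z=np.array([0,0,-1.]);x=np.cross(y,z)
    return Ro.from_matrix(np.c_[x,y,z])
def plan(target,Rt,n=None,g=0,start=None):
    if start is None:
        o=bot.observe(); p=o['tcp_pos'];w,a,b,c=o['orientation']; R0=Ro.from_quat([a,b,c,w])
    else: p,R0=start
    rv=(R0.inv()*Rt).as_rotvec(); d=np.linalg.norm(target-p)
    if n is None: n=int(np.ceil(max(d/0.04,np.degrees(np.linalg.norm(rv))/7.5,1)))
    rows=[]
    for i in range(n):
        Ri=R0*Ro.from_rotvec(rv*i/n); rows.append(np.r_[Ri.inv().apply((target-p)/n*1000),np.degrees(rv/n),g].round(2))
    print(n,'total mm',R0.inv().apply(target-p)*1000,'deg',np.degrees(rv).round(2))
    print(', '.join(', '.join('%g'%(round(v,1)+0) for v in r[:6])+', %g'%g for r in rows))
def packs(f):
    p=cv2.imread(f'pics/{f}.png');D=np.load(f'pics/{f}.npy');P=cloud('top',D)
    hsv=cv2.cvtColor(p,cv2.COLOR_BGR2HSV)
    M=((D>0)&(P[...,2]>0.018)&(P[...,2]<0.04)&(hsv[...,1]<90)).astype(np.uint8)
    n,l,st,ce=cv2.connectedComponentsWithStats(M)
    for i in range(1,n):
        if 150<st[i,4]<700:
            q=P[(l==i)&(P[...,2]>0.024)]; r=cv2.minAreaRect((q[:,:2]*1000).astype(np.float32))
            B=cv2.boxPoints(r); e=B[1]-B[0],B[2]-B[1]; L=max(e,key=np.linalg.norm)
            print(st[i,4],ce[i].round(1),'xy',np.round(r[0],1),'size',np.round(r[1],1),'long axis deg',round(np.degrees(np.arctan2(L[1],L[0]))%180,1),'z',np.median(q[:,2]).round(4))
E
python3 - <<'E'
from h import *
packs('top0')
p=cv2.imread('pics/top0.png')
# colour-based top face corners by contour of brighter grey
bar=own(-0.05,0,0.082); print('bar',bar, 'R',YAW)
plan(np.array([bar[0],bar[1],0.227]),Rdown(-4))
E
```

```text
170 [302.8  95.5] xy [863.2  75.5] size [17.9 70.1] long axis deg 99.0 z 0.0325
155 [516.3 133.8] xy [ 774.7 -441.2] size [116.1  39. ] long axis deg 35.3 z 0.0317
629 [262.4 209.5] xy [580.  170.1] size [42.8 99.1] long axis deg 176.4 z 0.026
341 [505.9 254.5] xy [ 478.9 -403.7] size [57.5 33.3] long axis deg 11.1 z 0.0285
335 [157.2 263.8] xy [452.7 417. ] size [33.3 57.1] long axis deg 177.0 z 0.0287
154 [332.4 440.7] xy [46.7  0.7] size [ 42.4 121.5] long axis deg 91.0 z 0.0319
bar [0.5156218  0.01598782 0.082     ] R -0.06981317007977318
17 total mm [-4.73793585e+02 -4.45383481e+02  4.16727111e-01] deg [-8.000e-02  6.000e-02  7.247e+01]
-27.9, -26.2, 0, 0, 0, 4.3, 0, -29.7, -24, 0, 0, 0, 4.3, 0, -31.4, -21.8, 0, 0, 0, 4.3, 0, -33, -19.4, 0, 0, 0, 4.3, 0, -34.3, -16.9, 0, 0, 0, 4.3, 0, -35.5, -14.3, 0, 0, 0, 4.3, 0, -36.4, -11.6, 0, 0, 0, 4.3, 0, -37.2, -8.9, 0, 0, 0, 4.3, 0, -37.8, -6.1, 0, 0, 0, 4.3, 0, -38.1, -3.2, 0, 0, 0, 4.3, 0, -38.2, -0.4, 0, 0, 0, 4.3, 0, -38.2, 2.4, 0, 0, 0, 4.3, 0, -37.9, 5.3, 0, 0, 0, 4.3, 0, -37.4, 8.1, 0, 0, 0, 4.3, 0, -36.7, 10.8, 0, 0, 0, 4.3, 0, -35.8, 13.5, 0, 0, 0, 4.3, 0, -34.7, 16.2, 0, 0, 0, 4.3, 0
```

>>> {"fn": "step_arm", "kwargs": {
  "series": [0, 0, 0, 0, 0, 8.05, 0, 0, 0, 0, 0, 0, 8.05, 0, 0, 0, 0, 0, 0, 8.05, 0, 0, 0, 0, 0, 0, 8.05, 0, 0, 0, 0, 0, 0, 8.05, 0, 0, 0, 0, 0, 0, 8.05, 0, 0, 0, 0, 0, 0, 8.05, 0, 0, 0, 0, 0, 0, 8.05, 0, 0, 0, 0, 0, 0, 8.05, 0, 0, 0, 0, 0, 0, 0, 0.5, 0, 0, 0, 0, 0, 0, 0.5]
}}

```text
clock: 1.2
tcp_pos: [0.2383, 0.6045, 0.2271]
orientation: [0.0, 0.73, 0.683, -0.0]
contact_force: [-0.5, 0.4, -0.6]
gripper_width: 0.864
```

Run:
```python
from h import *
bar=own(-0.05,0,0.082)
plan(np.array([bar[0],bar[1],0.227]),Rdown(-4))
```

```text
17 total mm [-5.68983602e+02  3.15530908e+02  4.99236205e-01] deg [-0.    0.04  0.22]
-33.5, 18.6, 0, 0, 0, 0, 0, -33.5, 18.6, 0, 0, 0, 0, 0, -33.5, 18.6, 0, 0, 0, 0, 0, -33.5, 18.6, 0, 0, 0, 0, 0, -33.4, 18.6, 0, 0, 0, 0, 0, -33.4, 18.6, 0, 0, 0, 0, 0, -33.4, 18.6, 0, 0, 0, 0, 0, -33.4, 18.6, 0, 0, 0, 0, 0, -33.4, 18.6, 0, 0, 0, 0, 0, -33.4, 18.6, 0, 0, 0, 0, 0, -33.4, 18.6, 0, 0, 0, 0, 0, -33.4, 18.6, 0, 0, 0, 0, 0, -33.4, 18.6, 0, 0, 0, 0, 0, -33.4, 18.7, 0, 0, 0, 0, 0, -33.4, 18.7, 0, 0, 0, 0, 0, -33.4, 18.7, 0, 0, 0, 0, 0, -33.4, 18.7, 0, 0, 0, 0, 0
```

>>> {"fn": "step_arm", "kwargs": {
  "series": [-33.5, 18.5, 0, 0, 0, 0, 0.6, -33.5, 18.5, 0, 0, 0, 0, 0.6, -33.5, 18.5, 0, 0, 0, 0, 0.6, -33.5, 18.5, 0, 0, 0, 0, 0.6, -33.5, 18.5, 0, 0, 0, 0, 0.6, -33.5, 18.5, 0, 0, 0, 0, 0.6, -33.5, 18.5, 0, 0, 0, 0, 0.6, -33.5, 18.5, 0, 0, 0, 0, 0.6, -33.5, 18.5, 0, 0, 0, 0, 0.6, -33.5, 18.5, 0, 0, 0, 0, 0.6, -33.5, 18.5, 0, 0, 0, 0, 0.6, -33.5, 18.5, 0, 0, 0, 0, 0.6]
}}

```text
clock: 2.4
tcp_pos: [0.4326, 0.1868, 0.2277]
orientation: [-0.0, 0.73, 0.683, 0.0]
contact_force: [0.6, -0.1, -0.8]
gripper_width: 0.397
```

Run:
```python
from h import *
bar=own(-0.05,0,0.082)
plan(np.array([bar[0],bar[1],0.227]),Rdown(-4))
print(bot.observe()['joint_velocities'].round(3))
```

```text
5 total mm [-164.97860569   94.13502314    0.62852423] deg [ 0.02 -0.03  0.21]
-33, 18.8, 0.1, 0, 0, 0, 0, -33, 18.8, 0.1, 0, 0, 0, 0, -33, 18.9, 0.1, 0, 0, 0, 0, -33, 18.9, 0.1, 0, 0, 0, 0, -32.9, 18.9, 0.1, 0, 0, 0, 0
[ 0.792  0.002  0.027  0.003 -0.014 -0.007  0.819]
```

>>> {"fn": "step_arm", "kwargs": {
  "series": [-33, 19, 0, 0, 0, 0, 0.6, -33, 19, 0, 0, 0, 0, 0.6, -33, 19, 0, 0, 0, 0, 0.6, -33, 19, 0, 0, 0, 0, 0.6, -33, 18, 0, 0, 0, 0.2, 0.6, 0, 0, 36, 0, 0, 0, 0.6, 0, 0, 36, 0, 0, 0, 0.6, 0, 0, 30, 0, 0, 0, 0.6, 0, 0, 0, 0, 0, 0, 0.6, 0, 0, 0, 0, 0, 0, 0.6]
}}

```text
clock: 3.4
tcp_pos: [0.5145, 0.0169, 0.1258]
orientation: [-0.0, 0.732, 0.681, -0.0]
contact_force: [-0.2, 0.1, -0.3]
gripper_width: 0.397
```

Run:
```python
from h import *
g=lambda i:np.uint8(255*(i/255.)**0.6)
p,d=snap('top','top1');s,d2=snap('side','side1')
packs('top1')
cv2.imwrite('pics/a1.png',np.hstack([cv2.resize(g(p)[165:265,235:405],(400,236)),cv2.resize(g(s)[130:310,250:420],(400,424))[:236]]) if 0 else cv2.resize(g(s)[130:310,230:470],None,fx=3.3,fy=3.3,interpolation=2))
cv2.imwrite('pics/a2.png',g(p))
o=bot.observe();print(o['tcp_pos'],o['gripper_width'])
bar=own(-0.05,0,0.082);plan(np.array([bar[0],bar[1],0.09]),Rdown(-4))
```

```text
179 [302.6  95.7] xy [861.3  79.4] size [17.1 77.4] long axis deg 101.1 z 0.0326
159 [516.3 133.6] xy [ 774.4 -442.3] size [117.6  40.1] long axis deg 36.0 z 0.0312
635 [262.3 209.5] xy [580.2 170.6] size [42.5 99.5] long axis deg 175.5 z 0.026
348 [506.  254.5] xy [ 478.9 -403.5] size [57.2 33. ] long axis deg 12.6 z 0.0284
343 [157.2 263.7] xy [452.4 417.3] size [34.  56.8] long axis deg 179.1 z 0.0284
[0.51561963 0.01700757 0.12699557] 0.3990738011229345
1 total mm [-1.03345862e+00 -2.60428071e-02  3.69951756e+01] deg [ 0.16 -0.03 -0.14]
-1, 0, 37, 0.2, 0, -0.1, 0
```

View pics/a1.png

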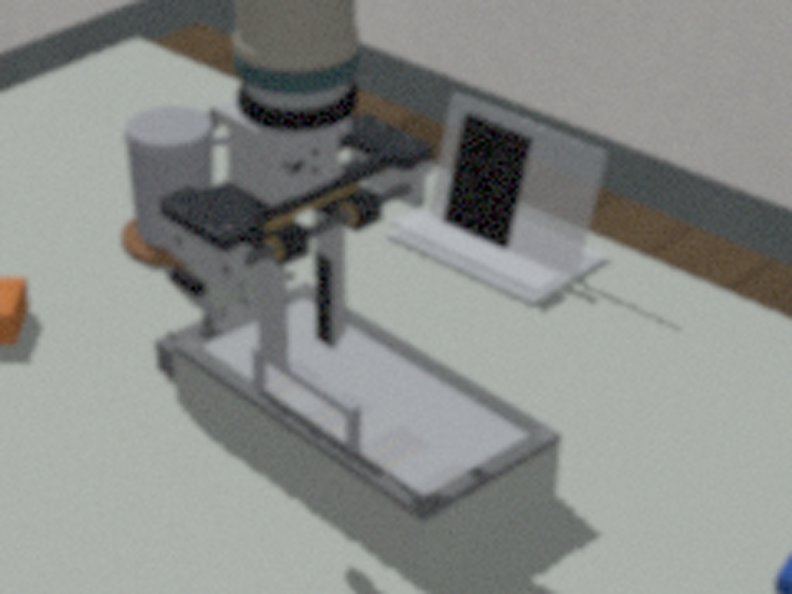

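View pics/a2.png

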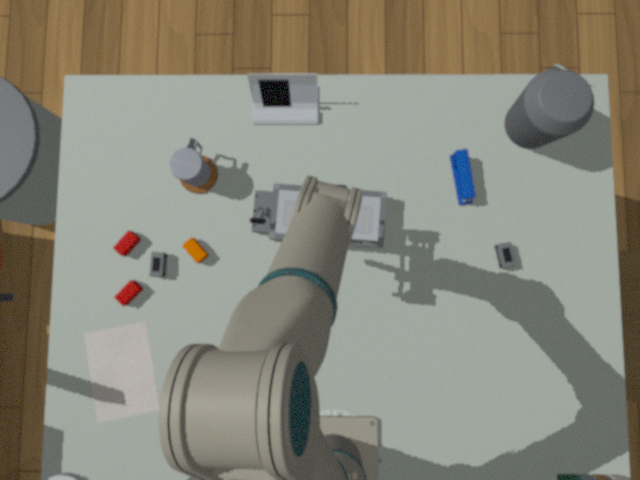

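>>> {"fn": "step_arm", "kwargs": {
  "series": [-1, 0, 15, 0, 0, 0, 0.6, 0, 0, 15, 0, 0, 0, 0.6, 0, 0, 7, 0, 0, 0, 0.6, 0, 0, 0, 0, 0, 0, 0.6, 0, 0, 0, 0, 0, 0, 1, 0, 0, 0, 0, 0, 0, 1, 0, 0, 0, 0, 0, 0, 1, 0, 0, 0, 0, 0, 0, 1, 0, 0, 0, 0, 0, 0, 1, 0, 0, 0, 0, 0, 0, 1]
}}

```text
clock: 4.5
tcp_pos: [0.5177, 0.0159, 0.0892]
orientation: [0.003, 0.732, 0.681, 0.002]
contact_force: [5.3, 0.6, -3.3]
gripper_width: 0.099
```

Run:
```python
from h import *
s,d2=snap('side','side2')
g=lambda i:np.uint8(255*(i/255.)**0.6)
cv2.imwrite('pics/a3.png',cv2.resize(g(s)[130:310,230:470],None,fx=3.3,fy=3.3,interpolation=2))
o=bot.observe();print(o['tcp_pos'],o['gripper_width'],o['contact_force'],o['torque'])
```

```text
[0.51772835 0.01591779 0.08920341] 0.09535266662523238 [ 5.22709025  0.23980568 -3.071553  ] [-0.09438673 -1.1684183  -0.0398089 ]
```

View pics/a3.png

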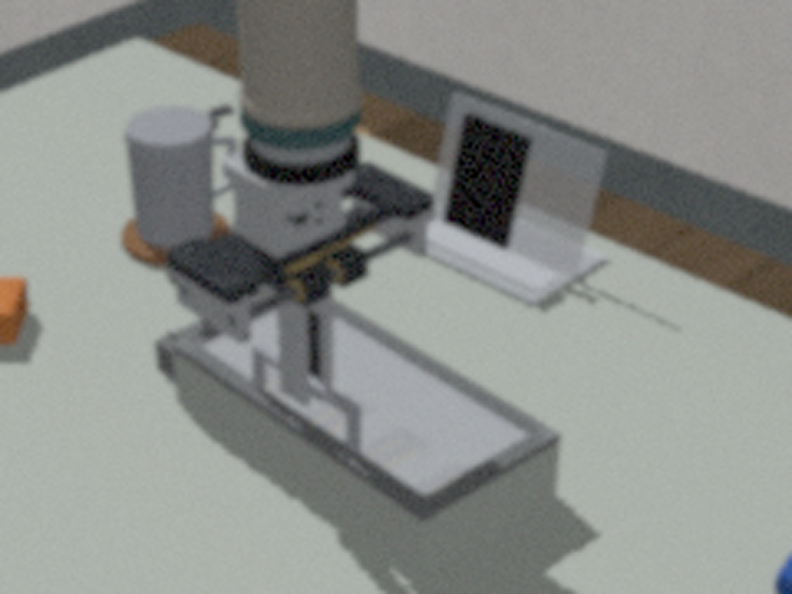

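Run:
```python
import numpy as np
th=np.radians(np.linspace(0,100.3,37)); a=np.arctan2(36,115)+th; r=np.hypot(115,36)
P=np.c_[-r*np.cos(a),-r*np.sin(a)]; d=np.diff(P,axis=0)
r=d.round(1); print(r.sum(0),d.sum(0))
for k in range(3): print(', '.join('0, %g, %g, 0, 0, 0, 1'%tuple(v) for v in r[12*k:12*k+12]))
```

```text
[171.3 -70.5] [170.9821161  -70.70989962]
0, 1.9, -5.5, 0, 0, 0, 1, 0, 2.2, -5.4, 0, 0, 0, 1, 0, 2.4, -5.3, 0, 0, 0, 1, 0, 2.7, -5.2, 0, 0, 0, 1, 0, 2.9, -5.1, 0, 0, 0, 1, 0, 3.2, -4.9, 0, 0, 0, 1, 0, 3.4, -4.8, 0, 0, 0, 1, 0, 3.6, -4.6, 0, 0, 0, 1, 0, 3.8, -4.4, 0, 0, 0, 1, 0, 4.1, -4.2, 0, 0, 0, 1, 0, 4.3, -4, 0, 0, 0, 1, 0, 4.5, -3.8, 0, 0, 0, 1
0, 4.6, -3.6, 0, 0, 0, 1, 0, 4.8, -3.4, 0, 0, 0, 1, 0, 5, -3.1, 0, 0, 0, 1, 0, 5.1, -2.9, 0, 0, 0, 1, 0, 5.2, -2.6, 0, 0, 0, 1, 0, 5.4, -2.4, 0, 0, 0, 1, 0, 5.5, -2.1, 0, 0, 0, 1, 0, 5.6, -1.8, 0, 0, 0, 1, 0, 5.6, -1.6, 0, 0, 0, 1, 0, 5.7, -1.3, 0, 0, 0, 1, 0, 5.8, -1, 0, 0, 0, 1, 0, 5.8, -0.7, 0, 0, 0, 1
0, 5.8, -0.4, 0, 0, 0, 1, 0, 5.9, -0.2, 0, 0, 0, 1, 0, 5.9, 0.1, 0, 0, 0, 1, 0, 5.8, 0.4, 0, 0, 0, 1, 0, 5.8, 0.7, 0, 0, 0, 1, 0, 5.8, 1, 0, 0, 0, 1, 0, 5.7, 1.3, 0, 0, 0, 1, 0, 5.7, 1.5, 0, 0, 0, 1, 0, 5.6, 1.8, 0, 0, 0, 1, 0, 5.5, 2.1, 0, 0, 0, 1, 0, 5.4, 2.3, 0, 0, 0, 1, 0, 5.3, 2.6, 0, 0, 0, 1
```

Shift +3 in y in the first row, then the arc.

>>> {"fn": "step_arm", "kwargs": {
  "series": [0, 4.9, -5.5, 0, 0, 0, 1, 0, 2.2, -5.4, 0, 0, 0, 1, 0, 2.4, -5.3, 0, 0, 0, 1, 0, 2.7, -5.2, 0, 0, 0, 1, 0, 2.9, -5.1, 0, 0, 0, 1, 0, 3.2, -4.9, 0, 0, 0, 1, 0, 3.4, -4.8, 0, 0, 0, 1, 0, 3.6, -4.6, 0, 0, 0, 1]
}}

```text
clock: 5.35
tcp_pos: [0.5383, 0.0143, 0.1294]
orientation: [-0.001, 0.732, 0.681, -0.001]
contact_force: [-3.1, 0.4, -2.6]
gripper_width: 0.094
```

Run:
```python
from h import *
s,d2=snap('side','side3')
g=lambda i:np.uint8(255*(i/255.)**0.6)
cv2.imwrite('pics/a4.png',cv2.resize(g(s)[130:310,230:470],None,fx=3.3,fy=3.3,interpolation=2))
o=bot.observe();print(o['tcp_pos'],o['gripper_width'],o['contact_force'],o['torque'])
```

```text
[0.53881901 0.01426683 0.13001722] 0.0958597789246739 [-4.99169935  0.22016056  1.17258518] [ 0.0214511   1.27172705 -0.03405072]
```

View pics/a4.png

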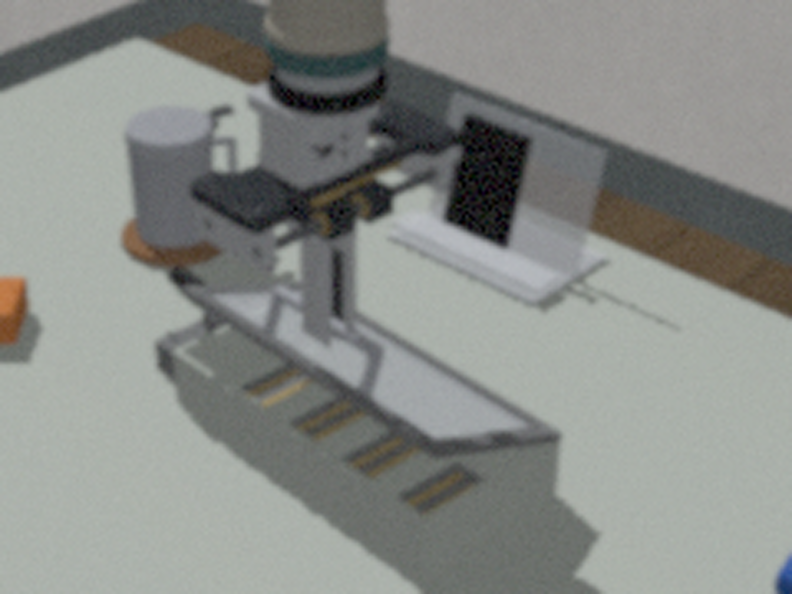

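>>> {"fn": "step_arm", "kwargs": {
  "series": [0, 3, -4.4, 0, 0, 0, 1, 0, 3.6, -4.2, 0, 0, 0, 1, 0, 4.3, -4, 0, 0, 0, 1, 0, 4.5, -3.8, 0, 0, 0, 1, 0, 4.6, -3.6, 0, 0, 0, 1, 0, 4.8, -3.4, 0, 0, 0, 1, 0, 5, -3.1, 0, 0, 0, 1, 0, 5.1, -2.9, 0, 0, 0, 1, 0, 5.2, -2.6, 0, 0, 0, 1, 0, 5.4, -2.4, 0, 0, 0, 1]
}}

```text
clock: 6.4
tcp_pos: [0.5843, 0.0108, 0.1651]
orientation: [-0.001, 0.732, 0.681, -0.0]
contact_force: [-7.5, -0.3, 9.3]
gripper_width: 0.093
```

>>> {"fn": "step_arm", "kwargs": {
  "series": [0, 5.5, -2.1, 0, 0, 0, 1, 0, 5.6, -1.8, 0, 0, 0, 1, 0, 5.6, -1.6, 0, 0, 0, 1, 0, 5.7, -1.3, 0, 0, 0, 1, 0, 5.8, -1, 0, 0, 0, 1, 0, 5.8, -0.7, 0, 0, 0, 1, 0, 5.8, -0.4, 0, 0, 0, 1, 0, 5.9, -0.2, 0, 0, 0, 1, 0, 5.9, 0.1, 0, 0, 0, 1]
}}

```text
clock: 7.3
tcp_pos: [0.6375, 0.0068, 0.173]
orientation: [0.001, 0.732, 0.681, 0.0]
contact_force: [-1.3, -1.4, 3.2]
gripper_width: 0.094
```

Run:
```python
from h import *
s,d2=snap('side','side4')
g=lambda i:np.uint8(255*(i/255.)**0.6)
cv2.imwrite('pics/a5.png',cv2.resize(g(s)[130:310,230:470],None,fx=3.3,fy=3.3,interpolation=2))
o=bot.observe();print(o['tcp_pos'],o['gripper_width'],o['contact_force'],o['torque'])
```

```text
[0.6384562  0.00672295 0.172882  ] 0.09807984986499754 [ 0.02136313 -0.7844748   5.50222619] [-0.24460311  0.36059202 -0.00700199]
```

View pics/a5.png

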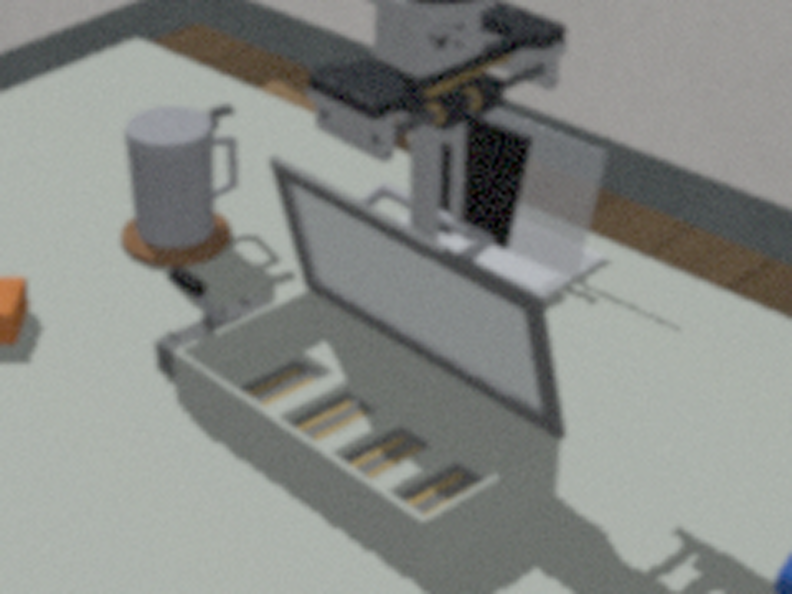

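>>> {"fn": "step_arm", "kwargs": {
  "series": [0, 5.8, -0.5, 0, 0, 0, 1, 0, 5.8, 0.2, 0, 0, 0, 1, 0, 5.8, 1, 0, 0, 0, 1, 0, 5.7, 1.3, 0, 0, 0, 1, 0, 5.7, 1.5, 0, 0, 0, 1, 0, 5.6, 1.8, 0, 0, 0, 1, 0, 4.5, 1.8, 0, 0, 0, 1, 0, 3, 1.2, 0, 0, 0, 1]
}}

```text
clock: 8.15
tcp_pos: [0.6786, 0.0037, 0.164]
orientation: [0.0, 0.733, 0.681, -0.0]
contact_force: [-1.1, -3.1, 0.9]
gripper_width: 0.095
```

Run:
```python
from h import *
o=bot.observe();print(o['tcp_pos'],o['gripper_width'],o['contact_force'],o['torque'])
print(own(0.121,0,0.153))
```

```text
[0.67861423 0.00365665 0.16401945] 0.09543354406853541 [-1.1278932  -3.11943247  0.89630376] [-0.69942196  0.72625244 -0.01120245]
[0.68620525 0.00405947 0.153     ]
```

>>> {"fn": "step_arm", "kwargs": {
  "series": [0, 2.5, 1, 0, 0, 0, 1, 0, 2.5, 1.1, 0, 0, 0, 1, 0, 2.3, 1.1, 0, 0, 0, 1, 0, 1.5, 0.7, 0, 0, 0, 1, 0, 0, 0, 0, 0, 0, 1]
}}

```text
clock: 8.65
tcp_pos: [0.687, 0.0031, 0.1603]
orientation: [0.0, 0.732, 0.681, -0.0]
contact_force: [-2.1, -3.0, 1.0]
gripper_width: 0.096
```

>>> {"fn": "step_arm", "kwargs": {
  "series": [0, 1, 0.5, 0, 0, 0, 1, 0, 1, 0.5, 0, 0, 0, 1, 0, 0, 0, 0, 0, 0, 1]
}}

```text
clock: 8.95
tcp_pos: [0.6883, 0.003, 0.1597]
orientation: [-0.0, 0.732, 0.681, -0.001]
contact_force: [-4.7, -3.3, 3.2]
gripper_width: 0.095
```

>>> {"fn": "step_arm", "kwargs": {
  "series": [0, 1, 0.5, 0, 0, 0, 1, 0, 1, 0.5, 0, 0, 0, 1, 0, 0, 0, 0, 0, 0, 1]
}}

```text
clock: 9.25
tcp_pos: [0.6884, 0.003, 0.1596]
orientation: [-0.002, 0.733, 0.681, -0.002]
contact_force: [-9.5, -2.8, 10.8]
gripper_width: 0.094
```

Run:
```python
from h import *
s,d2=snap('side','side5')
g=lambda i:np.uint8(255*(i/255.)**0.6)
cv2.imwrite('pics/a6.png',cv2.resize(g(s)[130:310,230:470],None,fx=3.3,fy=3.3,interpolation=2))
o=bot.observe();print(o['tcp_pos'],o['gripper_width'],o['contact_force'],o['torque'])
```

```text
[0.68843974 0.00300272 0.15959966] 0.0932503234518511 [-10.16683791  -2.84303406  10.01424947] [-0.82147441  2.52884361 -0.01806705]
```

View pics/a6.png

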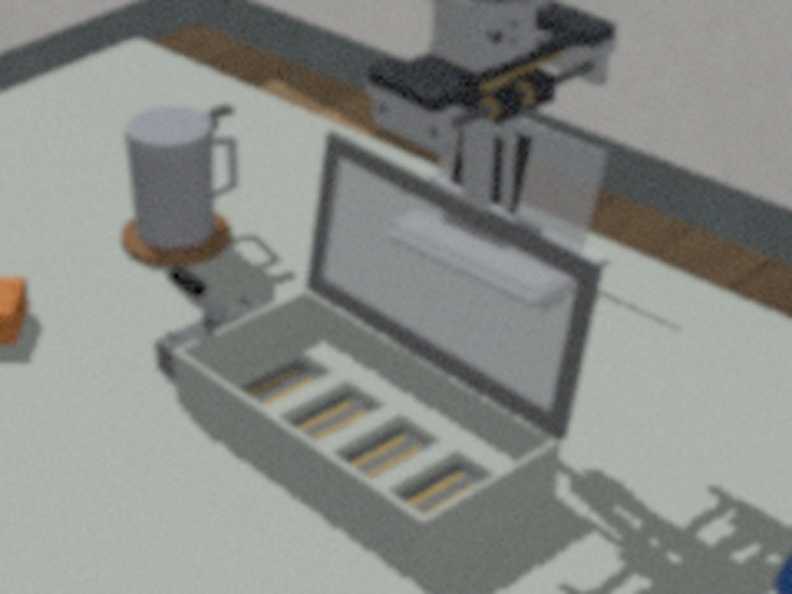

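>>> {"fn": "step_arm", "kwargs": {
  "series": [0, -1.5, -1, 0, 0, 0, 1, 0, 0, 0, 0, 0, 0, 0.78, 0, 0, 0, 0, 0, 0, 0.78, 0, 0, 0, 0, 0, 0, 0.78, 0, 0, -10, 0, 0, 0, 0.78, 0, 0, -20, 0, 0, 0, 0.78, 0, 0, -20, 0, 0, 0, 0.78, 0, 0, -20, 0, 0, 0, 0.78, 0, 0, -30, 0, 0, 0, 0.5, 0, 0, 0, 0, 0, 0, 0.5]
}}

```text
clock: 10.3
tcp_pos: [0.6924, 0.0031, 0.2648]
orientation: [0.003, 0.732, 0.681, 0.004]
contact_force: [0.6, -0.0, 0.5]
gripper_width: 0.354
```

Run:
```python
from h import *
s,d2=snap('side','side6')
p,d=snap('top','top6'); packs('top6')
g=lambda i:np.uint8(255*(i/255.)**0.6)
cv2.imwrite('pics/a7.png',cv2.resize(g(s)[130:310,230:470],None,fx=3.3,fy=3.3,interpolation=2))
o=bot.observe();print(o['joint_pos'],o['tcp_pos'],o['gripper_width'],o['contact_force'],o['torque'])
```

```text
152 [516.5 133.2] xy [ 773.4 -444.4] size [119.9  43.1] long axis deg 38.6 z 0.0318
223 [258.3 200.8] xy [598.2 175.3] size [29.4 64. ] long axis deg 175.9 z 0.0262
348 [506.  254.4] xy [ 479.3 -403.8] size [56.9 32.5] long axis deg 11.0 z 0.028
346 [157.1 263.7] xy [452.8 416.9] size [33.4 57.4] long axis deg 177.2 z 0.0282
[-0.25967438  0.69060571  0.40437581  1.35924787 -0.27946539  1.14543946
  0.10355353] [0.69001624 0.00355775 0.26057229] 0.43930804842438065 [-0.01586158  0.85262857 -0.43970147] [-0.09343913  0.07897163 -0.00891059]
```

View pics/a7.png

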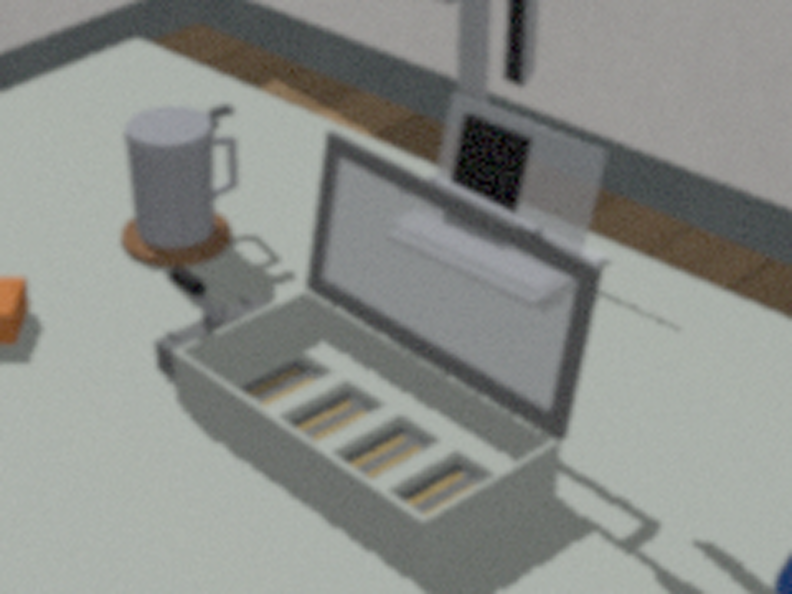

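>>> {"fn": "step_arm", "kwargs": {
  "series": [0, 0, 0, 0, 0, 8.3, 0.3, 0, 0, 0, 0, 0, 8.3, 0.3, 0, 0, 0, 0, 0, 8.3, 0.3, 0, 0, 0, 0, 0, 8.3, 0.3, 0, 0, 0, 0, 0, 8.3, 0.3, 0, 0, 0, 0, 0, 8.3, 0.3, 0, 0, 0, 0, 0, 8.3, 0.3, 0, 0, 0, 0, 0, 8.3, 0.3, 0, 0, 0, 0, 0, 8.3, 0.3, 0, 0, 0, 0, 0, 0, 0.3]
}}

```text
clock: 11.4
tcp_pos: [0.6889, 0.0037, 0.2579]
orientation: [0.0, 0.995, 0.097, -0.001]
contact_force: [-0.7, 0.7, 0.2]
gripper_width: 0.697
```

Run:
```python
from h import *
plan(np.array([0.479,-0.404,0.15]),Rdown(-79))
```

```text
12 total mm [-284.11620638  359.68264762  108.58835569] deg [0.   0.14 0.09]
-23.7, 30, 9, 0, 0, 0, 0, -23.7, 30, 9, 0, 0, 0, 0, -23.7, 30, 9, 0, 0, 0, 0, -23.7, 30, 9, 0, 0, 0, 0, -23.7, 30, 9, 0, 0, 0, 0, -23.7, 30, 9, 0, 0, 0, 0, -23.7, 30, 9, 0, 0, 0, 0, -23.7, 30, 9, 0, 0, 0, 0, -23.7, 30, 9, 0, 0, 0, 0, -23.7, 30, 9, 0, 0, 0, 0, -23.6, 30, 9, 0, 0, 0, 0, -23.6, 30, 9, 0, 0, 0, 0
```

>>> {"fn": "step_arm", "kwargs": {
  "series": [-23.7, 30, 0, 0, 0, 0, 0.3, -23.7, 30, 0, 0, 0, 0, 0.3, -23.7, 30, 0, 0, 0, 0, 0.3, -23.7, 30, 0, 0, 0, 0, 0.3, -23.7, 30, 0, 0, 0, 0, 0.3, -23.7, 30, 0, 0, 0, 0, 0.3, -23.7, 30, 18, 0, 0, 0, 0.3, -23.7, 30, 18, 0, 0, 0, 0.3, -23.7, 30, 18, 0, 0, 0, 0.3, -23.7, 30, 18, 0, 0, 0, 0.3, -23.6, 30, 18, 0, 0, 0, 0.3, -23.6, 29.7, 18, 0, 0, 0, 0.3]
}}

```text
clock: 12.6
tcp_pos: [0.479, -0.4052, 0.1501]
orientation: [-0.0, 0.995, 0.099, -0.0]
contact_force: [0.3, 0.2, 0.2]
gripper_width: 0.699
```

Run:
```python
from h import *
s,d2=snap('side','side7'); p,d=snap('top','top7'); packs('top7')
g=lambda i:np.uint8(255*(i/255.)**0.6)
cv2.imwrite('pics/b1.png',cv2.resize(g(p)[165:265,235:405],None,fx=4.7,fy=4.7,interpolation=2))
cv2.imwrite('pics/b2.png',cv2.resize(g(s)[190:310,260:420],None,fx=5,fy=5,interpolation=2))
cv2.imwrite('pics/b3.png',cv2.resize(g(s)[250:430,400:560],None,fx=3.3,fy=3.3,interpolation=2))
plan(np.array([0.479,-0.404,0.15]),Rdown(-79))
```

```text
161 [516.1 133. ] xy [ 774.8 -440.8] size [116.2  39.1] long axis deg 34.7 z 0.032
232 [332.3 191.9] xy [606.8  10. ] size [262.4  53.9] long axis deg 84.0 z 0.0328
646 [262.5 209.6] xy [580.8 169.5] size [44.4 98. ] long axis deg 176.8 z 0.026
344 [157.2 263.8] xy [452.7 416.7] size [33.4 56.9] long axis deg 177.6 z 0.0287
1 total mm [ 6.01612318 -4.29369947 -0.83828376] deg [ 0.01  0.34 -0.19]
6, -4.3, -0.8, 0, 0.3, -0.2, 0
```

View pics/b1.png

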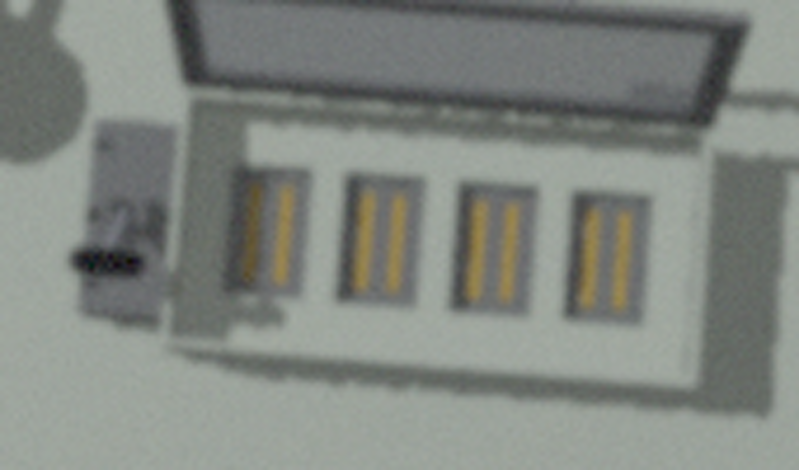

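View pics/b2.png

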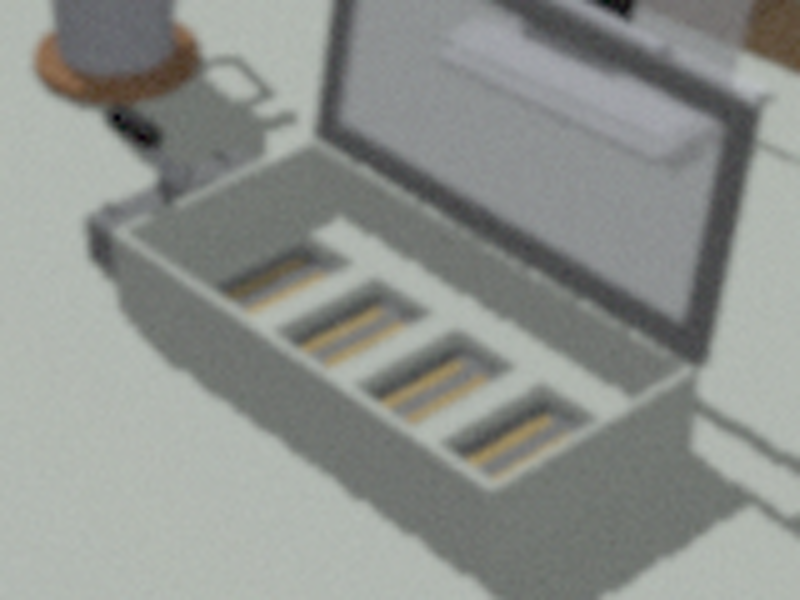

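View pics/b3.png

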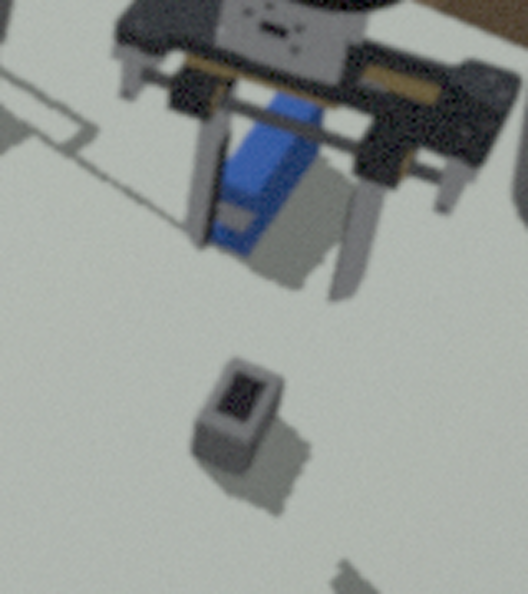

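Run:
```python
from h import *
o=bot.observe(); print(o['tcp_pos'],o['joint_velocities'].round(3),o['clock'])
Q={4:[(238,170),(312,170),(300,297),(228,292)],3:[(348,175),(426,178),(416,305),(336,300)],2:[(461,184),(538,187),(528,314),(450,310)],1:[(572,192),(651,196),(642,324),(564,318)]}
for k,q in Q.items():
    W=plane('top',np.array(q)/4.7+[235,165],0.016); print(k,W.mean(0).round(4), own(0,(k-2.5)*0.058,0.016).round(4), np.linalg.norm(W[0]-W[1]).round(4),np.linalg.norm(W[0]-W[3]).round(4))
plan(np.array([0.479,-0.404,0.036]),Rdown(-79))
```

```text
[ 0.4738911  -0.40934676  0.14919779] [-0.073 -0.031 -0.033 -0.02  -0.022  0.047 -0.049] 12.7
4 [0.5729 0.0984 0.016 ] [0.5716 0.0993 0.016 ] 0.0378 0.0629
3 [0.5694 0.0413 0.016 ] [0.5675 0.0414 0.016 ] 0.0398 0.0644
2 [ 0.5648 -0.016   0.016 ] [ 0.5635 -0.0164  0.016 ] 0.0392 0.0648
1 [ 0.5605 -0.0734  0.016 ] [ 0.5594 -0.0743  0.016 ] 0.0402 0.0646
3 total mm [  6.68667643  -4.31145542 113.15974273] deg [ 0.01  0.34 -0.19]
2.2, -1.4, 37.7, 0, 0.1, -0.1, 0, 2.2, -1.4, 37.7, 0, 0.1, -0.1, 0, 2.1, -1.4, 37.7, 0, 0.1, -0.1, 0
```

>>> {"fn": "step_arm", "kwargs": {
  "series": [0, 0, 20, 0, 0, 0, 0.3, 0, 0, 20, 0, 0, 0, 0.3, 0, 0, 20, 0, 0, 0, 0.3, 0, 0, 10, 0, 0, 0, 0.3, 0, 0, 0, 0, 0, 0, 0.3, 0, 0, 0, 0, 0, 0, 0.3]
}}

```text
clock: 13.3
tcp_pos: [0.4804, -0.4045, 0.0819]
orientation: [0.0, 0.995, 0.097, 0.0]
contact_force: [0.3, -0.3, -0.7]
gripper_width: 0.7
```

```bash
sed -i 's/0.5655,0.0125/0.567,0.0125/' h.py
python3 - <<'E'
from h import *
o=bot.observe(); print(o['tcp_pos'],o['joint_velocities'].round(3),o['clock'])
plan(np.array([0.479,-0.404,0.036]),Rdown(-79))
E
```

```text
[ 0.48035362 -0.40450944  0.08194629] [-0.001 -0.012  0.012 -0.008  0.001 -0.002 -0.004] 13.3
2 total mm [-1.24670598 -0.78236476 45.94547701] deg [ 0.02 -0.02  0.19]
-0.6, -0.4, 23, 0, 0, 0.1, 0, -0.6, -0.4, 23, 0, 0, 0.1, 0
```

>>> {"fn": "step_arm", "kwargs": {
  "series": [-1, -1, 16, 0, 0, 0, 0.3, 0, 0, 16, 0, 0, 0, 0.3, 0, 0, 10, 0, 0, 0, 0.3, 0, 0, 4, 0, 0, 0, 0.3, 0, 0, 0, 0, 0, 0, 0.8, 0, 0, 0, 0, 0, 0, 0.8, 0, 0, 0, 0, 0, 0, 0.8, 0, 0, 0, 0, 0, 0, 1, 0, 0, 0, 0, 0, 0, 1, 0, 0, 0, 0, 0, 0, 1]
}}

```text
clock: 14.3
tcp_pos: [0.479, -0.404, 0.0359]
orientation: [0.0, 0.995, 0.097, 0.0]
contact_force: [-0.1, 0.2, 3.7]
gripper_width: 0.338
```

Run:
```python
from h import *
o=bot.observe(); print(o['tcp_pos'],o['gripper_width']*94,o['contact_force'])
s,d2=snap('side','side8')
g=lambda i:np.uint8(255*(i/255.)**0.6)
cv2.imwrite('pics/b4.png',cv2.resize(g(s)[250:430,400:560],None,fx=3.3,fy=3.3,interpolation=2))
```

```text
[ 0.47900573 -0.40399776  0.03589724] 31.757604343181523 [-0.09738658  0.24219471  3.68108834]
```

View pics/b4.png

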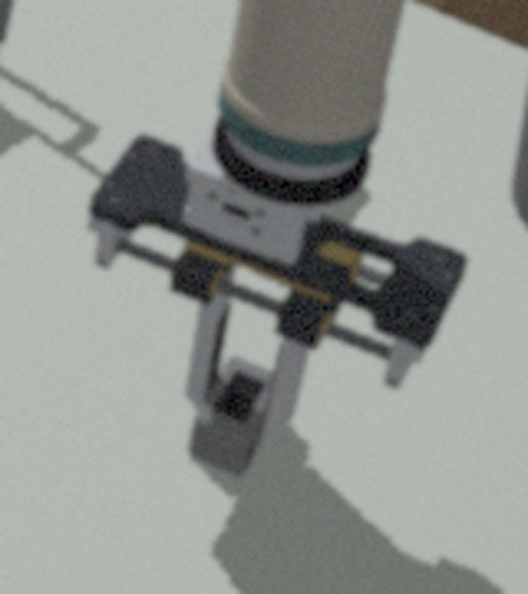

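>>> {"fn": "step_arm", "kwargs": {
  "series": [0, 0, -10, 0, 0, 0, 1, 0, 0, -25, 0, 0, 0, 1, 0, 0, -30, 0, 0, 0, 1, 0, 0, -30, 0, 0, 0, 1, 0, 0, -15, 0, 0, 5, 1, 0, 0, 0, 0, 0, 5, 1, 0, 0, 0, 0, 0, 4.8, 1, 0, 0, 0, 0, 0, 0, 1]
}}

```text
clock: 15.15
tcp_pos: [0.4787, -0.4033, 0.1458]
orientation: [-0.0, 0.999, -0.032, -0.0]
contact_force: [-0.9, -0.4, -1.4]
gripper_width: 0.34
```

Run:
```python
from h import *
o=bot.observe(); print(o['tcp_pos'],o['gripper_width']*94,o['contact_force'])
t=own(0,-0.029,0.145);print(t);plan(t,Rdown(-94),g=1)
```

```text
[ 0.47869934 -0.40332632  0.14579309] 31.942512267942618 [-0.86047828 -0.35588231 -1.43592778]
[ 0.56497706 -0.01642936  0.145     ]
10 total mm [  61.191333   -391.64870986    0.79956511] deg [-0.    0.02  0.31]
6.1, -39.2, 0.1, 0, 0, 0, 1, 6.1, -39.2, 0.1, 0, 0, 0, 1, 6.1, -39.2, 0.1, 0, 0, 0, 1, 6.1, -39.2, 0.1, 0, 0, 0, 1, 6, -39.2, 0.1, 0, 0, 0, 1, 6, -39.2, 0.1, 0, 0, 0, 1, 6, -39.2, 0.1, 0, 0, 0, 1, 6, -39.2, 0.1, 0, 0, 0, 1, 6, -39.2, 0.1, 0, 0, 0, 1, 5.9, -39.2, 0.1, 0, 0, 0, 1
```

>>> {"fn": "step_arm", "kwargs": {
  "series": [6, -36, 0, 0, 0, 0.3, 1, 6, -36, 0, 0, 0, 0, 1, 6, -36, 0, 0, 0, 0, 1, 6, -36, 0, 0, 0, 0, 1, 6, -36, 0, 0, 0, 0, 1, 6, -36, 0, 0, 0, 0, 1, 6, -36, 0, 0, 0, 0, 1, 6, -36, 0, 0, 0, 0, 1, 6, -36, 0, 0, 0, 0, 1, 4, -36, 0, 0, 0, 0, 1, 2, -20, 0, 0, 0, 0, 1, 1, -11.6, 0, 0, 0, 0, 1]
}}

```text
clock: 16.35
tcp_pos: [0.5667, -0.0145, 0.1453]
orientation: [-0.001, 0.999, -0.032, -0.0]
contact_force: [0.3, -0.3, -0.9]
gripper_width: 0.336
```

>>> {"fn": "step_arm", "kwargs": {
  "series": [0, 0, 15, 0, 0, 0, 1, 0, 0, 15, 0, 0, 0, 1, 0, 0, 10, 0, 0, 0, 1, 0, 0, 0, 0, 0, 0, 1, 0, 0, 0, 0, 0, 0, 1]
}}

```text
clock: 16.85
tcp_pos: [0.5663, -0.0186, 0.1051]
orientation: [0.0, 0.999, -0.036, -0.0]
contact_force: [-0.2, -0.2, -1.4]
gripper_width: 0.337
```

Run:
```python
from h import *
o=bot.observe(); print(o['tcp_pos'],o['gripper_width']*94,o['contact_force'])
t=own(0,-0.029,0.044);plan(t,Rdown(-94),g=1)
s,d2=snap('side','side9')
g=lambda i:np.uint8(255*(i/255.)**0.6)
cv2.imwrite('pics/b5.png',cv2.resize(g(s)[150:310,260:420],None,fx=4,fy=3.7,interpolation=2))
```

```text
[ 0.56628662 -0.01855283  0.10505089] 31.63964777663471 [-0.21658744 -0.15665605 -1.40608869]
2 total mm [-1.40771597 -2.06204397 61.05081139] deg [ 0.04  0.05 -0.09]
-0.7, -1, 30.5, 0, 0, 0, 1, -0.7, -1, 30.5, 0, 0, 0, 1
```

View pics/b5.png

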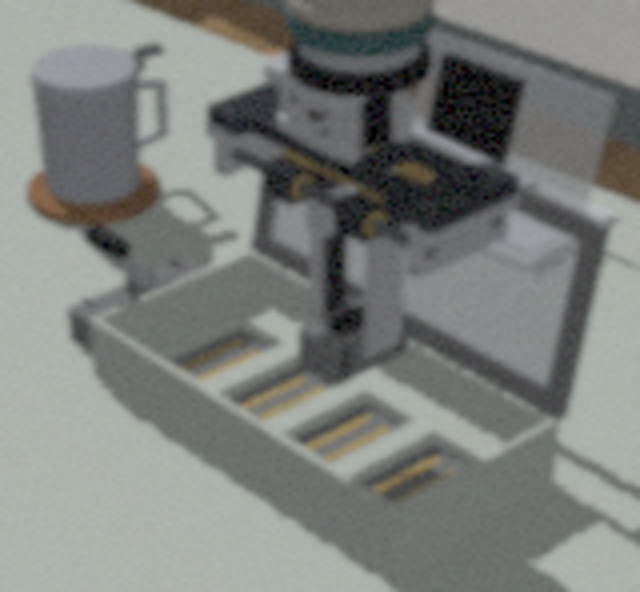

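>>> {"fn": "step_arm", "kwargs": {
  "series": [-1.4, -2, 15, 0, 0, 0, 1, 0, 0, 15, 0, 0, 0, 1, 0, 0, 12, 0, 0, 0, 1, 0, 0, 6, 0, 0, 0, 1, 0, 0, 0, 0, 0, 0, 1]
}}

```text
clock: 17.4
tcp_pos: [0.5646, -0.0151, 0.0562]
orientation: [0.0, 0.999, -0.035, -0.001]
contact_force: [0.0, 0.3, -1.6]
gripper_width: 0.334
```

>>> {"fn": "step_arm", "kwargs": {
  "series": [0, 0, 4, 0, 0, 0, 1, 0, 0, 4, 0, 0, 0, 1, 0, 0, 4, 0, 0, 0, 1, 0, 0, 2, 0, 0, 0, 1, 0, 0, 0, 0, 0, 0, 1]
}}

```text
clock: 17.9
tcp_pos: [0.5652, -0.015, 0.0432]
orientation: [-0.0, 0.999, -0.035, -0.0]
contact_force: [-0.0, 0.7, -1.0]
gripper_width: 0.334
```

Run:
```python
from h import *
o=bot.observe(); print(o['tcp_pos'],o['gripper_width']*94,o['contact_force'])
t=own(0,-0.029,0.042);plan(t,Rdown(-94),g=1)
s,d2=snap('side','side10')
g=lambda i:np.uint8(255*(i/255.)**0.6)
cv2.imwrite('pics/b6.png',cv2.resize(g(s)[190:310,260:420],None,fx=5,fy=5,interpolation=2))
```

```text
[ 0.56522607 -0.0150432   0.04321774] 31.407095104596827 [-0.04847558  0.66103735 -0.96613742]
1 total mm [-0.15169152  1.4001992   1.21769246] deg [-0.    0.02  0.02]
-0.2, 1.4, 1.2, 0, 0, 0, 1
```

View pics/b6.png

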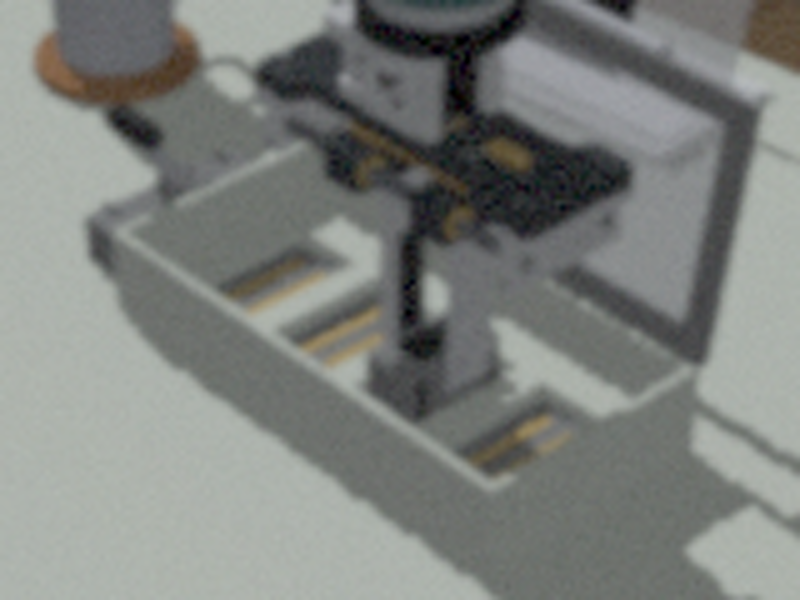

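>>> {"fn": "step_arm", "kwargs": {
  "series": [0, 1, 1, 0, 0, 0, 1, 0, 0, 0, 0, 0, 0, 1, 0, 0, 0, 0, 0, 0, 0.54, 0, 0, 0, 0, 0, 0, 0.54, 0, 0, 0, 0, 0, 0, 0.54, 0, 0, -10, 0, 0, 0, 0.54, 0, 0, -25, 0, 0, 0, 0.54, 0, 0, -30, 0, 0, 0, 0.5, 0, 0, -35, 0, 0, 0, 0.4, 0, 0, 0, 0, 0, 0, 0.3]
}}

```text
clock: 18.95
tcp_pos: [0.5682, -0.0172, 0.1472]
orientation: [0.0, 0.999, -0.035, 0.004]
contact_force: [1.1, -0.6, 0.2]
gripper_width: 0.631
```

Run:
```python
from h import *
o=bot.observe(); print(o['tcp_pos'],o['gripper_width']*94,o['contact_force'])
s,d2=snap('side','side11');p,d=snap('top','top11');packs('top11')
g=lambda i:np.uint8(255*(i/255.)**0.6)
cv2.imwrite('pics/b7.png',cv2.resize(g(s)[190:310,260:420],None,fx=5,fy=5,interpolation=2))
```

```text
[ 0.56817864 -0.01719184  0.14721282] 59.35557203244972 [ 1.13935889 -0.64894564  0.2253715 ]
180 [301.7  96. ] xy [862.2  81.9] size [19.4 82.7] long axis deg 102.6 z 0.0319
481 [264.3 200.7] xy [616.3 156.7] size [ 59.2 117.5] long axis deg 133.6 z 0.0264
347 [157.2 263.7] xy [452.5 416.8] size [33.4 56.8] long axis deg 178.8 z 0.0289
```

View pics/b7.png

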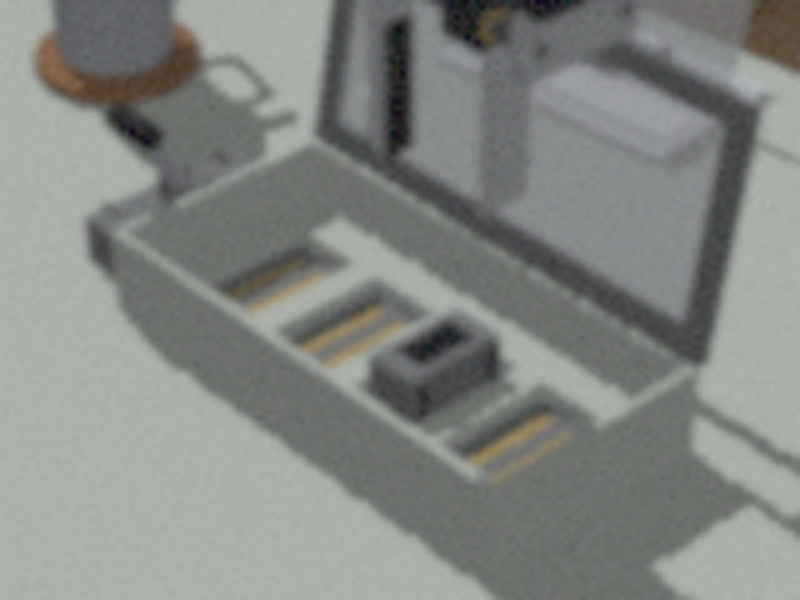

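Run:
```python
from h import *
o=bot.observe(); print(o['joint_pos'],o['tcp_pos'])
plan(np.array([0.4525,0.4168,0.147]),Rdown(-92),g=.45)
p=cv2.imread('pics/top11.png')
W=[plane('top',[[u,v]],0.02)[0].round(3) for u,v in [(127,242),(128,292),(195,250)]];print(W)
```

```text
[-0.48819437  0.74679267  0.77218763  1.85411392 -0.69696078  0.83219508
 -0.9954814 ] [ 0.56572711 -0.01590417  0.14351546]
12 total mm [-142.90586831 -423.82933375   -3.46789134] deg [-0.04 -0.11 -1.97]
-11.9, -35.3, -0.3, 0, 0, -0.2, 0.45, -11.8, -35.4, -0.3, 0, 0, -0.2, 0.45, -11.7, -35.4, -0.3, 0, 0, -0.2, 0.45, -11.6, -35.4, -0.3, 0, 0, -0.2, 0.45, -11.5, -35.4, -0.3, 0, 0, -0.2, 0.45, -11.4, -35.5, -0.3, 0, 0, -0.2, 0.45, -11.3, -35.5, -0.3, 0, 0, -0.2, 0.45, -11.2, -35.6, -0.3, 0, 0, -0.2, 0.45, -11.1, -35.6, -0.3, 0, 0, -0.2, 0.45, -11, -35.6, -0.3, 0, 0, -0.2, 0.45, -10.9, -35.6, -0.3, 0, 0, -0.2, 0.45, -10.8, -35.7, -0.3, 0, 0, -0.2, 0.45
[array([0.505, 0.492, 0.02 ]), array([0.386, 0.485, 0.02 ]), array([0.486, 0.329, 0.02 ])]
```

>>> {"fn": "step_arm", "kwargs": {
  "series": [-11.7, -35.5, 0, 0, 0, -0.2, 0.45, -11.7, -35.5, 0, 0, 0, -0.2, 0.45, -11.7, -35.5, 0, 0, 0, -0.2, 0.45, -11.7, -35.5, 0, 0, 0, -0.2, 0.45, -11.7, -35.5, 0, 0, 0, -0.2, 0.45, -11.7, -35.5, 0, 0, 0, -0.2, 0.45]
}}

```text
clock: 19.65
tcp_pos: [0.5066, 0.2021, 0.1413]
orientation: [0.0, 1.0, -0.024, -0.001]
contact_force: [-0.3, -0.2, -0.1]
gripper_width: 0.549
```

Run:
```python
from h import *
o=bot.observe(); print(o['joint_pos'],o['tcp_pos'])
plan(np.array([0.4525,0.4168,0.147]),Rdown(-92),g=.45)
```

```text
[-0.923857    0.74030496  0.80570639  1.90794757 -0.72956649  0.81809507
 -1.33775294] [0.50663555 0.20205806 0.14132128]
6 total mm [ -64.50868952 -211.85626606   -5.70608154] deg [ 0.05  0.13 -0.78]
-10.8, -35.3, -1, 0, 0, -0.1, 0.45, -10.7, -35.3, -1, 0, 0, -0.1, 0.45, -10.6, -35.4, -1, 0, 0, -0.1, 0.45, -10.5, -35.4, -1, 0, 0, -0.1, 0.45, -10.4, -35.4, -1, 0, 0, -0.1, 0.45, -10.4, -35.4, -1, 0, 0, -0.1, 0.45
```

>>> {"fn": "step_arm", "kwargs": {
  "series": [-10.6, -35.4, 0, 0, 0, -0.2, 0.45, -10.6, -35.4, 0, 0, 0, -0.2, 0.45, -10.6, -35.4, 0, 0, 0, -0.2, 0.45, -10.6, -35.4, 0, 0, 0, -0.2, 0.45, -10.6, -35.4, 0, 0, 0, 0, 0.45, -10.6, -35.4, 0, 0, 0, 0, 0.45, 0, 0, 10, 0, 0, 0, 0.45, 0, 0, 20, 0, 0, 0, 0.45, 0, 0, 20, 0, 0, 0, 0.45, 0, 0, 0, 0, 0, 0, 0.45, 0, 0, 0, 0, 0, 0, 0.45]
}}

```text
clock: 20.75
tcp_pos: [0.453, 0.4145, 0.0918]
orientation: [0.001, 1.0, -0.018, -0.001]
contact_force: [-0.7, -0.0, -0.8]
gripper_width: 0.55
```

Run:
```python
from h import *
o=bot.observe(); print(o['joint_pos'],o['tcp_pos'])
plan(np.array([0.4525,0.4168,0.036]),Rdown(-92),g=.45)
s,d2=snap('side','side12')
g=lambda i:np.uint8(255*(i/255.)**0.6)
cv2.imwrite('pics/c1.png',cv2.resize(g(s)[120:260,140:300],None,fx=4,fy=4,interpolation=2))
```

```text
[-1.22822781  0.8922776   0.77989017  1.74777922 -0.80870117  0.85741255
 -1.67679778] [0.45304178 0.41450096 0.09181619]
2 total mm [-0.56109982 -2.37105492 55.81299038] deg [ 0.1   0.06 -0.04]
-0.3, -1.2, 27.9, 0, 0, 0, 0.45, -0.3, -1.2, 27.9, 0, 0, 0, 0.45
```

View pics/c1.png

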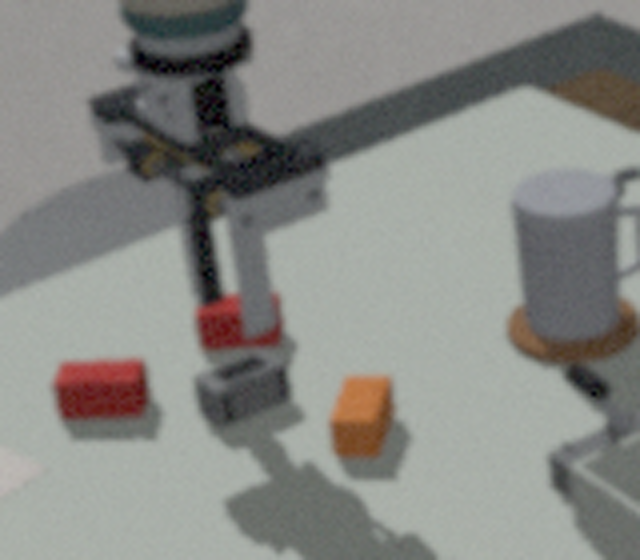

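>>> {"fn": "step_arm", "kwargs": {
  "series": [-0.5, -2.4, 16, 0, 0, 0, 0.45, 0, 0, 16, 0, 0, 0, 0.45, 0, 0, 14, 0, 0, 0, 0.45, 0, 0, 7, 0, 0, 0, 0.45, 0, 0, 2.5, 0, 0, 0, 0.45, 0, 0, 0, 0, 0, 0, 0.8, 0, 0, 0, 0, 0, 0, 0.8, 0, 0, 0, 0, 0, 0, 1, 0, 0, 0, 0, 0, 0, 1, 0, 0, 0, 0, 0, 0, 1]
}}

```text
clock: 21.8
tcp_pos: [0.4532, 0.4181, 0.0375]
orientation: [-0.0, 1.0, -0.017, 0.0]
contact_force: [0.3, -1.5, 2.3]
gripper_width: 0.335
```

Run:
```python
from h import *
o=bot.observe(); print(o['tcp_pos'],o['gripper_width']*94,o['contact_force'])
s,d2=snap('side','side13')
g=lambda i:np.uint8(255*(i/255.)**0.6)
cv2.imwrite('pics/c2.png',cv2.resize(g(s)[120:260,140:300],None,fx=4,fy=4,interpolation=2))
```

```text
[0.45321152 0.41807382 0.03751522] 31.516352004534248 [ 0.28761041 -1.46910886  2.26135424]
```

View pics/c2.png

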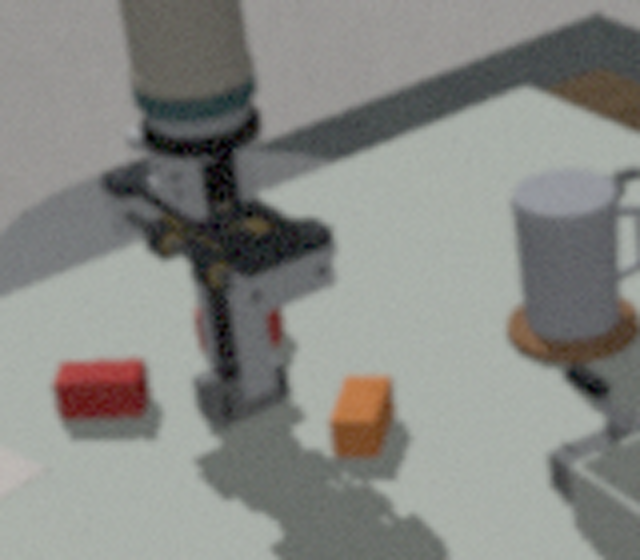

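>>> {"fn": "step_arm", "kwargs": {
  "series": [0, 0, -10, 0, 0, 0, 1, 0, 0, -25, 0, 0, 0, 1, 0, 0, -30, 0, 0, 0, 1, 0, 0, -30, 0, 0, 0, 1, 0, 0, -20, 0, 0, 2, 1, 0, 0, 0, 0, 0, 0, 1, 0, 0, 0, 0, 0, 0, 1]
}}

```text
clock: 22.55
tcp_pos: [0.4522, 0.4181, 0.1517]
orientation: [-0.0, 0.999, -0.034, -0.0]
contact_force: [-0.2, 0.5, -2.6]
gripper_width: 0.339
```

Run:
```python
from h import *
o=bot.observe(); print(o['joint_pos'],o['tcp_pos'],o['gripper_width']*94,o['contact_force'])
plan(own(0,.029,0.151),Rdown(-94),g=1)
```

```text
[-1.26899892  0.82777389  0.85397688  1.70580734 -0.74272779  0.96443888
 -1.76577385] [0.45217626 0.41807371 0.15170401] 31.820184184938924 [-0.24030703  0.5438106  -2.61634527]
10 total mm [142.34244281 367.76755148   0.51674698] deg [-0.01  0.05  0.08]
14.2, 36.8, 0, 0, 0, 0, 1, 14.2, 36.8, 0, 0, 0, 0, 1, 14.2, 36.8, 0.1, 0, 0, 0, 1, 14.2, 36.8, 0.1, 0, 0, 0, 1, 14.2, 36.8, 0.1, 0, 0, 0, 1, 14.3, 36.8, 0.1, 0, 0, 0, 1, 14.3, 36.8, 0.1, 0, 0, 0, 1, 14.3, 36.8, 0.1, 0, 0, 0, 1, 14.3, 36.8, 0.1, 0, 0, 0, 1, 14.3, 36.8, 0.1, 0, 0, 0, 1
```

>>> {"fn": "step_arm", "kwargs": {
  "series": [13, 34, 0, 0, 0, 0, 1, 13, 34, 0, 0, 0, 0, 1, 13, 34, 0, 0, 0, 0, 1, 13, 34, 0, 0, 0, 0, 1, 13, 34, 0, 0, 0, 0, 1, 13, 34, 0, 0, 0, 0, 1, 13, 34, 0, 0, 0, 0, 1, 13, 34, 0, 0, 0, 0, 1, 13, 34, 0, 0, 0, 0, 1, 13, 34, 0, 0, 0, 0, 1, 8, 18, 0, 0, 0, 0, 1, 4, 9.8, 0, 0, 0, 0, 1]
}}

```text
clock: 23.75
tcp_pos: [0.5684, 0.0387, 0.1507]
orientation: [0.001, 0.999, -0.036, -0.001]
contact_force: [-0.5, 0.9, -2.1]
gripper_width: 0.336
```

>>> {"fn": "step_arm", "kwargs": {
  "series": [0, 0, 15, 0, 0, 0, 1, 0, 0, 15, 0, 0, 0, 1, 0, 0, 15, 0, 0, 0, 1, 0, 0, 0, 0, 0, 0, 1, 0, 0, 0, 0, 0, 0, 1]
}}

```text
clock: 24.25
tcp_pos: [0.5683, 0.042, 0.1061]
orientation: [0.0, 0.999, -0.034, -0.001]
contact_force: [1.1, -0.2, -1.3]
gripper_width: 0.338
```

Run:
```python
from h import *
o=bot.observe(); print(o['tcp_pos'],o['gripper_width']*94,o['contact_force'])
plan(own(0,.029,0.0435),Rdown(-94),g=1)
```

```text
[0.56831594 0.04199332 0.10610001] 31.73441926388672 [ 1.11320843 -0.21792534 -1.25084967]
2 total mm [ 0.84536041  0.4997268  62.59883743] deg [0.01 0.09 0.09]
0.4, 0.2, 31.3, 0, 0, 0, 1, 0.4, 0.2, 31.3, 0, 0, 0, 1
```

>>> {"fn": "step_arm", "kwargs": {
  "series": [0.5, 0.5, 15, 0, 0, 0, 1, 0, 0, 15, 0, 0, 0, 1, 0, 0, 12, 0, 0, 0, 1, 0, 0, 6, 0, 0, 0, 1, 0, 0, 0, 0, 0, 0, 1]
}}

```text
clock: 24.75
tcp_pos: [0.5686, 0.0405, 0.0577]
orientation: [0.0, 0.999, -0.035, -0.001]
contact_force: [-0.3, -0.7, -1.1]
gripper_width: 0.337
```

>>> {"fn": "step_arm", "kwargs": {
  "series": [0, 0, 4, 0, 0, 0, 1, 0, 0, 4, 0, 0, 0, 1, 0, 0, 4, 0, 0, 0, 1, 0, 0, 2, 0, 0, 0, 1, 0, 0, 0, 0, 0, 0, 1]
}}

```text
clock: 25.25
tcp_pos: [0.5692, 0.0407, 0.0447]
orientation: [-0.0, 0.999, -0.035, -0.0]
contact_force: [-0.4, -0.3, -0.9]
gripper_width: 0.335
```

Run:
```python
from h import *
o=bot.observe(); print(o['tcp_pos'],o['gripper_width']*94,o['contact_force'])
plan(own(0,.029,0.0435),Rdown(-94),g=1)
s,d2=snap('side','side14')
g=lambda i:np.uint8(255*(i/255.)**0.6)
cv2.imwrite('pics/c3.png',cv2.resize(g(s)[190:310,260:420],None,fx=5,fy=5,interpolation=2))
```

```text
[0.56919183 0.04069275 0.0447201 ] 31.4754961844997 [-0.40718891 -0.29104369 -0.92632633]
1 total mm [-0.21909778 -0.72306583  1.22022013] deg [-0.    0.02  0.02]
-0.2, -0.7, 1.2, 0, 0, 0, 1
```

View pics/c3.png

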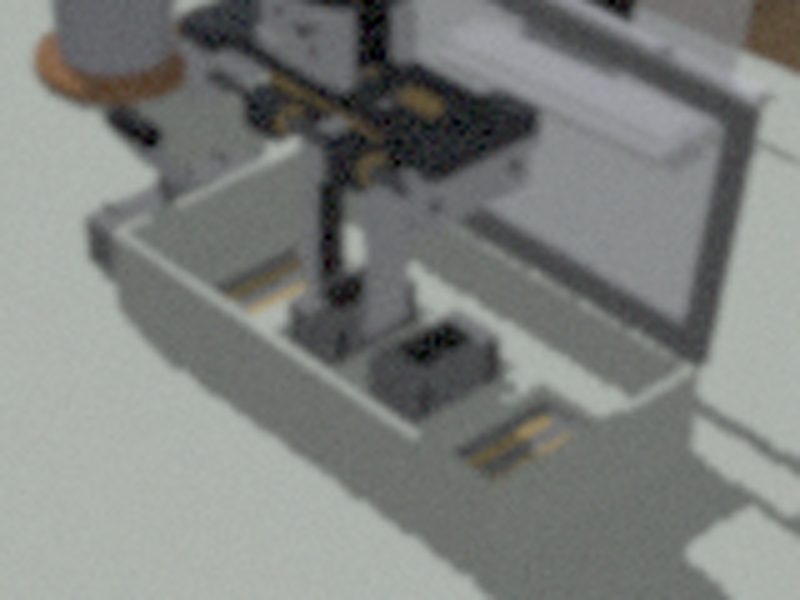

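>>> {"fn": "step_arm", "kwargs": {
  "series": [0, -0.7, 1, 0, 0, 0, 1, 0, 0, 0, 0, 0, 0, 1, 0, 0, 0, 0, 0, 0, 0.56, 0, 0, 0, 0, 0, 0, 0.56, 0, 0, 0, 0, 0, 0, 0.56, 0, 0, -10, 0, 0, 0, 0.56, 0, 0, -25, 0, 0, 0, 0.56, 0, 0, -35, 0, 0, 0, 0.56, 0, 0, -40, 0, 0, 0, 0.56, 0, 0, -40, 0, 0, 0, 0.56, 0, 0, -40, 0, 0, 0, 0.56, 0, 0, -30, 0, 0, 0, 0.56]
}}

```text
clock: 26.5
tcp_pos: [0.5698, 0.0408, 0.2673]
orientation: [-0.0, 0.999, -0.035, 0.001]
contact_force: [-0.2, 0.6, -0.2]
gripper_width: 0.44
```

>>> {"fn": "step_arm", "kwargs": {
  "series": [0, 0, 0, 0, 0, -8.2, 0.7, 0, 0, 0, 0, 0, -8.2, 0.7, 0, 0, 0, 0, 0, -8.2, 0.7, 0, 0, 0, 0, 0, -8.2, 0.7, 0, 0, 0, 0, 0, -8.2, 0.7, 0, 0, 0, 0, 0, -8.2, 0.7, 0, 0, 0, 0, 0, -8.2, 0.7, 0, 0, 0, 0, 0, -8.2, 0.7, 0, 0, 0, 0, 0, -8.2, 0.7, 0, 0, 0, 0, 0, -8.2, 0.7, 0, 0, 0, 0, 0, -8, 0.7, 0, 0, 0, 0, 0, 0, 0.7]
}}

```text
clock: 27.7
tcp_pos: [0.5693, 0.0408, 0.2648]
orientation: [0.0, 0.731, 0.682, 0.0]
contact_force: [0.2, -1.2, 0.3]
gripper_width: 0.303
```

Run:
```python
from h import *
o=bot.observe(); print(o['joint_pos'],o['tcp_pos'],o['gripper_width']*94,o['contact_force'])
plan(np.array([0.6883,.003,0.26]),Rdown(-4),g=.7)
s,d2=snap('side','side15');p,d=snap('top','top15');packs('top15')
g=lambda i:np.uint8(255*(i/255.)**0.6)
cv2.imwrite('pics/c4.png',cv2.resize(g(s)[190:310,260:420],None,fx=5,fy=5,interpolation=2))
cv2.imwrite('pics/c5.png',g(p))
```

```text
[-0.42367705  0.50798205  0.46736206  1.70693259 -0.26558789  0.98919105
  0.06986051] [0.56930499 0.04078251 0.26480106] 28.514649749719144 [ 0.20854264 -1.23204797  0.26167204]
4 total mm [-29.37700218 121.34080162   4.87666429] deg [ 0.04 -0.01 -0.01]
-7.3, 30.3, 1.2, 0, 0, 0, 0.7, -7.4, 30.3, 1.2, 0, 0, 0, 0.7, -7.4, 30.3, 1.2, 0, 0, 0, 0.7, -7.4, 30.3, 1.2, 0, 0, 0, 0.7
165 [302.8  95.4] xy [863.6  76.3] size [18.1 70.7] long axis deg 102.8 z 0.0326
158 [516.4 133.1] xy [ 773.5 -444.1] size [119.7  41.4] long axis deg 38.1 z 0.0314
319 [340.3 217.2] xy [565.2 -16.1] size [31.8 58. ] long axis deg 176.1 z 0.034
160 [331.7 440.5] xy [47.8  2.8] size [ 39.1 119.1] long axis deg 93.8 z 0.0318
```

View pics/c4.png

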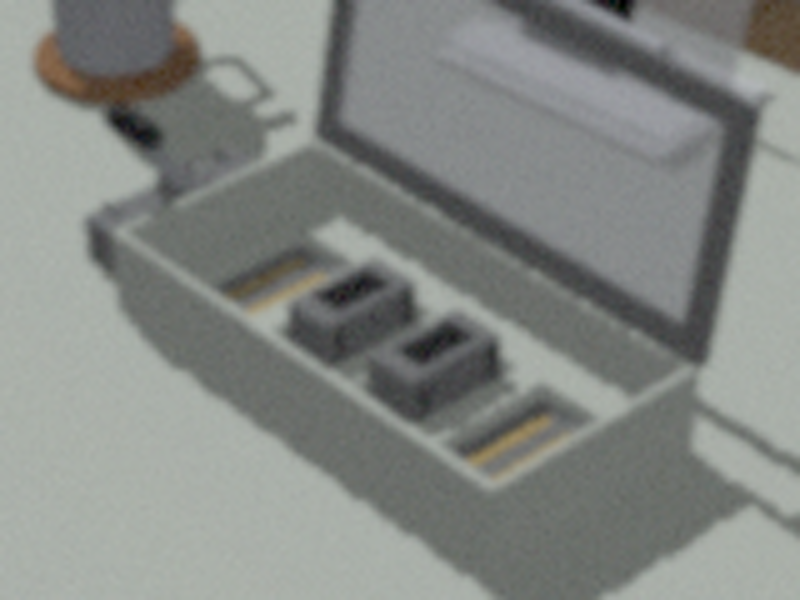

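View pics/c5.png

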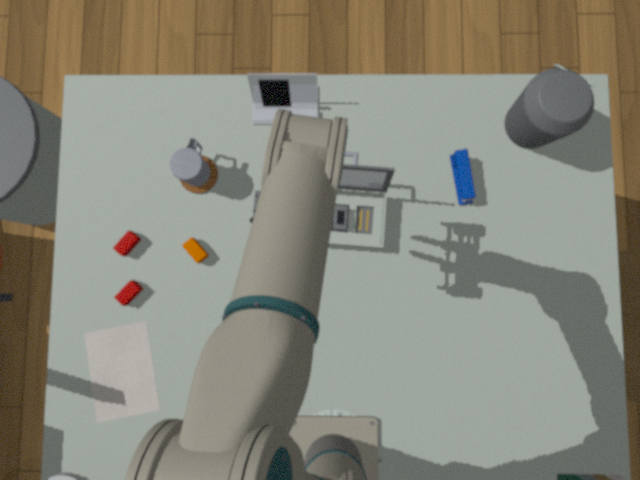

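>>> {"fn": "step_arm", "kwargs": {
  "series": [-7.3, 25, 0, 0, 0, 0, 0.78, -7.3, 30, 0, 0, 0, 0, 0.78, -7.4, 30, 0, 0, 0, 0, 0.78, -7.4, 25, 0, 0, 0, 0, 0.78, 0, 11.3, 0, 0, 0, 0, 0.78, 0, 0, 20, 0, 0, 0, 0.78, 0, 0, 15, 0, 0, 0, 0.78, 0, 0, 5, 0, 0, 0, 0.78, 0, 0, 0, 0, 0, 0, 0.78, 0, 0, 0, 0, 0, 0, 0.78]
}}

```text
clock: 28.8
tcp_pos: [0.6888, 0.0035, 0.2247]
orientation: [0.0, 0.731, 0.682, 0.0]
contact_force: [0.1, 0.6, -0.8]
gripper_width: 0.22
```

Run:
```python
from h import *
o=bot.observe(); print(o['joint_pos'],o['tcp_pos'],o['gripper_width']*94,o['contact_force'])
plan(np.array([0.6883,.003,0.1597]),Rdown(-4),g=.7)
s,d2=snap('side','side16')
g=lambda i:np.uint8(255*(i/255.)**0.6)
cv2.imwrite('pics/c6.png',cv2.resize(g(s)[130:290,300:460],None,fx=4,fy=3.7,interpolation=2))
```

```text
[-0.27750253  0.7258584   0.43406863  1.4069377  -0.32205718  1.07796643
  0.14231818] [0.68877205 0.00352725 0.22473749] 20.63359046336054 [ 0.08579331  0.61025802 -0.80565451]
2 total mm [-0.53904255 -0.50367772 65.03715181] deg [ 0.06  0.02 -0.02]
-0.3, -0.2, 32.5, 0, 0, 0, 0.7, -0.3, -0.2, 32.5, 0, 0, 0, 0.7
```

View pics/c6.png

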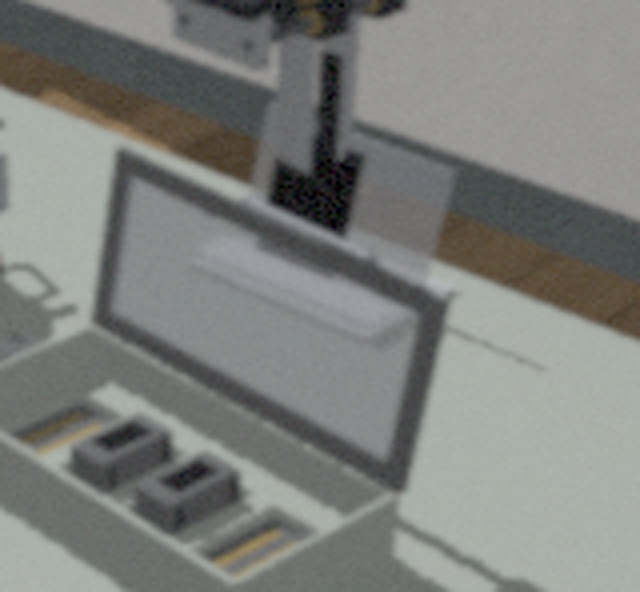

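>>> {"fn": "step_arm", "kwargs": {
  "series": [-0.5, -0.5, 10, 0, 0, 0, 0.78, 0, 0, 12, 0, 0, 0, 0.78, 0, 0, 12, 0, 0, 0, 0.78, 0, 0, 6, 0, 0, 0, 0.78, 0, 0, 0, 0, 0, 0, 0.78]
}}

```text
clock: 29.35
tcp_pos: [0.6869, 0.0032, 0.1822]
orientation: [-0.001, 0.731, 0.682, -0.001]
contact_force: [-0.3, -1.0, 0.2]
gripper_width: 0.219
```

>>> {"fn": "step_arm", "kwargs": {
  "series": [0, 0, 7, 0, 0, 0, 0.78, 0, 0, 7, 0, 0, 0, 0.78, 0, 0, 7, 0, 0, 0, 0.78, 0, 0, 4, 0, 0, 0, 0.78, 0, 0, 0, 0, 0, 0, 0.78, 0, 0, 0, 0, 0, 0, 1, 0, 0, 0, 0, 0, 0, 1, 0, 0, 0, 0, 0, 0, 1, 0, 0, 0, 0, 0, 0, 1]
}}

```text
clock: 30.25
tcp_pos: [0.6881, 0.0031, 0.1593]
orientation: [0.0, 0.731, 0.682, 0.0]
contact_force: [0.8, 0.1, 1.2]
gripper_width: 0.101
```

Run:
```python
from h import *
o=bot.observe(); print(o['joint_pos'],o['tcp_pos'],o['gripper_width']*94,o['contact_force'])
s,d2=snap('side','side17')
g=lambda i:np.uint8(255*(i/255.)**0.6)
cv2.imwrite('pics/c7.png',cv2.resize(g(s)[130:290,300:460],None,fx=4,fy=3.7,interpolation=2))
```

```text
[-0.2649477   0.7891052   0.40678942  1.47296792 -0.35204878  0.95150031
  0.17002223] [0.68812173 0.00305377 0.15930174] 9.497374909462868 [0.76502906 0.14714564 1.19931283]
```

View pics/c7.png

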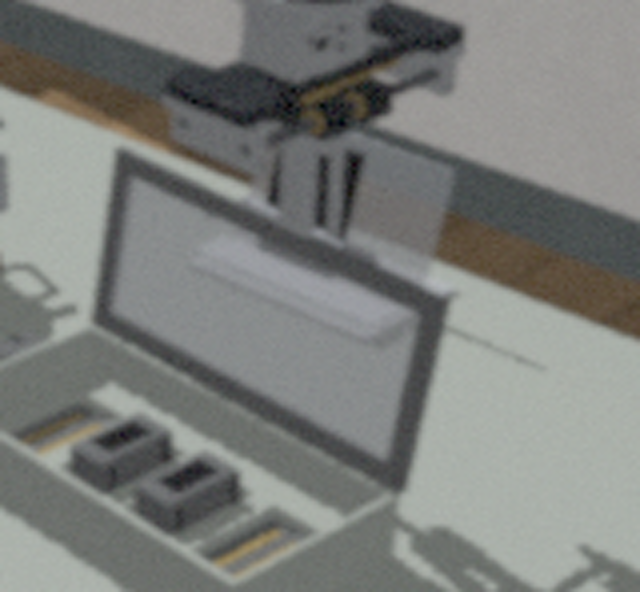

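>>> {"fn": "step_arm", "kwargs": {
  "series": [0, -5.3, -2.6, 0, 0, 0, 1, 0, -5.4, -2.3, 0, 0, 0, 1, 0, -5.5, -2.1, 0, 0, 0, 1, 0, -5.6, -1.8, 0, 0, 0, 1, 0, -5.7, -1.5, 0, 0, 0, 1, 0, -5.7, -1.3, 0, 0, 0, 1, 0, -5.8, -1, 0, 0, 0, 1, 0, -5.8, -0.7, 0, 0, 0, 1, 0, -5.8, -0.4, 0, 0, 0, 1, 0, -5.9, -0.1, 0, 0, 0, 1, 0, -5.9, 0.2, 0, 0, 0, 1, 0, -5.8, 0.4, 0, 0, 0, 1]
}}

```text
clock: 31.5
tcp_pos: [0.6186, 0.0083, 0.1715]
orientation: [-0.001, 0.731, 0.682, -0.0]
contact_force: [0.2, 2.0, 3.3]
gripper_width: 0.095
```

>>> {"fn": "step_arm", "kwargs": {
  "series": [0, -5.8, 0.7, 0, 0, 0, 1, 0, -5.8, 1, 0, 0, 0, 1, 0, -5.7, 1.3, 0, 0, 0, 1, 0, -5.6, 1.6, 0, 0, 0, 1, 0, -5.6, 1.8, 0, 0, 0, 1, 0, -5.5, 2.1, 0, 0, 0, 1, 0, -5.4, 2.4, 0, 0, 0, 1, 0, -5.2, 2.6, 0, 0, 0, 1, 0, -5.1, 2.9, 0, 0, 0, 1, 0, -5, 3.1, 0, 0, 0, 1, 0, -4.8, 3.4, 0, 0, 0, 1, 0, -4.6, 3.6, 0, 0, 0, 1]
}}

```text
clock: 32.7
tcp_pos: [0.5555, 0.0124, 0.1454]
orientation: [-0.0, 0.731, 0.682, 0.0]
contact_force: [1.6, 4.8, 1.0]
gripper_width: 0.1
```

Run:
```python
from h import *
o=bot.observe(); print(o['joint_pos'],o['tcp_pos'],o['gripper_width']*94,o['contact_force'])
s,d2=snap('side','side18')
g=lambda i:np.uint8(255*(i/255.)**0.6)
cv2.imwrite('pics/c8.png',cv2.resize(g(s)[130:310,230:470],None,fx=3.3,fy=3.3,interpolation=2))
```

```text
[-0.32865429  0.63450169  0.39634152  1.87307534 -0.36123862  0.70468957
  0.20719272] [0.55553808 0.01244068 0.14535234] 9.370528211767212 [1.56315895 4.76511805 0.95047845]
```

View pics/c8.png

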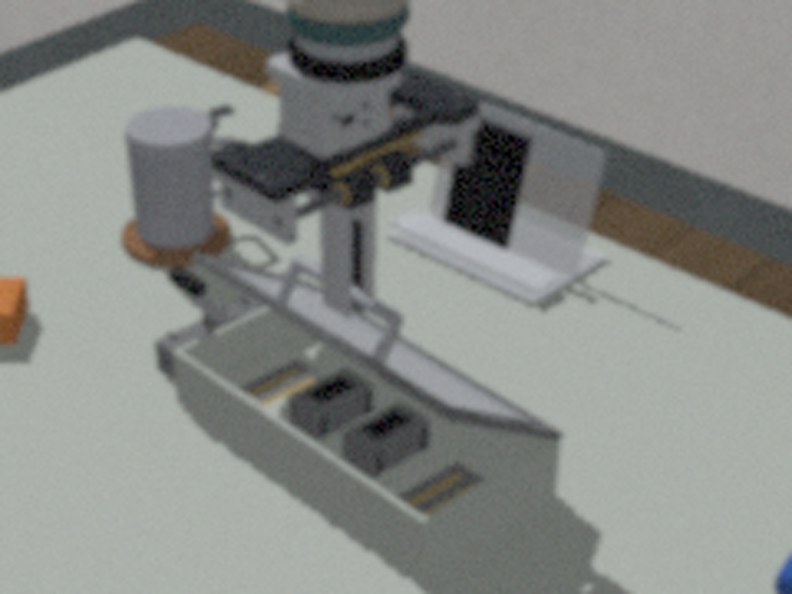

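>>> {"fn": "step_arm", "kwargs": {
  "series": [1, -4.5, 3.8, 0, 0, 0, 1, 0, -4.3, 4, 0, 0, 0, 1, 0, -4.1, 4.2, 0, 0, 0, 1, 0, -3.8, 4.4, 0, 0, 0, 1, 0, -3.6, 4.6, 0, 0, 0, 1, 0, -3.4, 4.8, 0, 0, 0, 1, 0, -3.2, 4.9, 0, 0, 0, 1, 0, -2.9, 5.1, 0, 0, 0, 1, 0, -2.7, 5.2, 0, 0, 0, 1, 0, -1.6, 3.6, 0, 0, 0, 1]
}}

```text
clock: 33.75
tcp_pos: [0.5218, 0.0154, 0.1006]
orientation: [0.0, 0.731, 0.682, -0.0]
contact_force: [1.5, 0.1, -0.3]
gripper_width: 0.094
```

>>> {"fn": "step_arm", "kwargs": {
  "series": [0, -1.2, 2.8, 0, 0, 0, 1, 0, -1.2, 2.8, 0, 0, 0, 1, 0, -1, 2.5, 0, 0, 0, 1, 0, -0.8, 2, 0, 0, 0, 1, 0, 0, 0, 0, 0, 0, 1]
}}

```text
clock: 34.25
tcp_pos: [0.518, 0.0157, 0.0908]
orientation: [0.0, 0.731, 0.682, 0.0]
contact_force: [2.2, -1.8, -0.3]
gripper_width: 0.098
```

Run:
```python
from h import *
o=bot.observe(); print(o['joint_pos'],o['tcp_pos'],o['gripper_width']*94,o['contact_force'])
s,d2=snap('side','side19')
g=lambda i:np.uint8(255*(i/255.)**0.6)
cv2.imwrite('pics/c9.png',cv2.resize(g(s)[130:310,230:470],None,fx=3.3,fy=3.3,interpolation=2))
```

```text
[-0.30279584  0.67523764  0.33034838  2.01002893 -0.41884738  0.52083659
  0.25740949] [0.51799812 0.01569874 0.09081999] 9.231075974096077 [ 2.1603521  -1.75610933 -0.34638265]
```

View pics/c9.png

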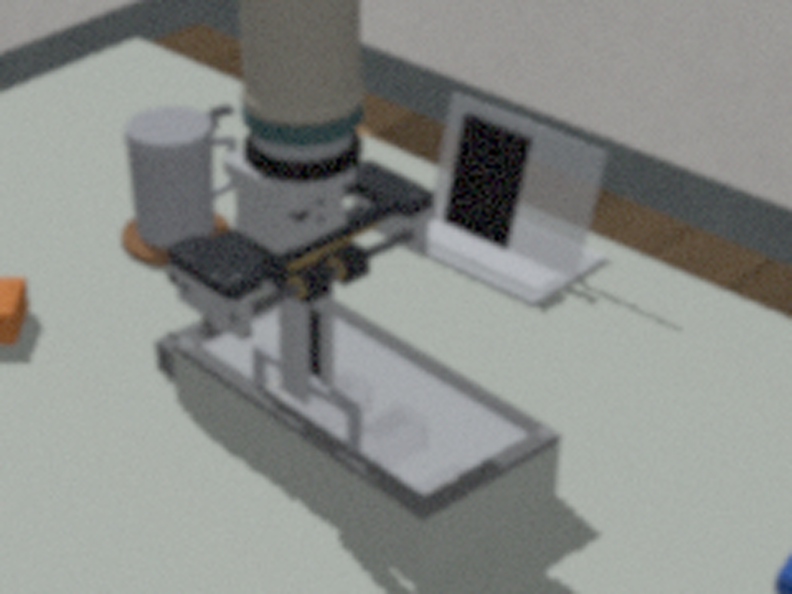

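Nearly shut (about 1.5 mm to go); I press down until contact shows.

>>> {"fn": "step_arm", "kwargs": {
  "series": [0, -0.3, 1, 0, 0, 0, 1, 0, 0, 1, 0, 0, 0, 1, 0, 0, 0, 0, 0, 0, 1]
}}

```text
clock: 34.6
tcp_pos: [0.5177, 0.0158, 0.0897]
orientation: [0.0, 0.731, 0.682, 0.0]
contact_force: [2.2, -1.8, 6.1]
gripper_width: 0.097
```

>>> {"fn": "step_arm", "kwargs": {
  "series": [0, 0, 1, 0, 0, 0, 1, 0, 0, 1, 0, 0, 0, 1, 0, 0, 0, 0, 0, 0, 1]
}}

```text
clock: 34.9
tcp_pos: [0.5177, 0.0158, 0.0893]
orientation: [-0.0, 0.731, 0.682, 0.001]
contact_force: [-2.5, -1.0, 22.9]
gripper_width: 0.091
```

>>> {"fn": "step_arm", "kwargs": {
  "series": [0, 0, -2, 0, 0, 0, 1, 0, 0, 0, 0, 0, 0, 0.7, 0, 0, 0, 0, 0, 0, 0.7, 0, 0, 0, 0, 0, 0, 0.7, 0, 0, 0, 0, 0, 0, 0.7, 0, 0, -10, 0, 0, 0, 0.7, 0, 0, -20, 0, 0, 0, 0.7, 0, 0, -30, 0, 0, 0, 0.7, 0, 0, -30, 0, 0, 0, 0.7, 0, 0, -10, 0, 0, 0, 0.7, 0, 0, 0, 0, 0, 0, 0.7]
}}

```text
clock: 36.0
tcp_pos: [0.5183, 0.0161, 0.1904]
orientation: [0.001, 0.731, 0.682, 0.001]
contact_force: [0.1, 0.2, -0.3]
gripper_width: 0.297
```

Run:
```python
from h import *
o=bot.observe(); print(o['joint_pos'],o['tcp_pos'],o['gripper_width']*94,o['contact_force'])
t=own(-0.0327,0.158,0.078);print('tip',t)
t[2]=o['tcp_pos'][2]
plan(t,Rdown(-4),g=.7)
s,d2=snap('side','side20')
g=lambda i:np.uint8(255*(i/255.)**0.6)
cv2.imwrite('pics/d1.png',cv2.resize(g(s)[190:310,260:420],None,fx=5,fy=5,interpolation=2))
b=np.array([[72,243],[148,243]])/4.8+[235,170]
print(plane('top',b,0.078).mean(0))
print(proj('side',own(-0.0327,0.158,0.078)),proj('side',own(0,0.158,0.088)),proj('side',own(0,0.158,0.03)))
D=np.load('pics/top7.npy');P=cloud('top',D);im=cv2.imread('pics/top7.png');m=(im.max(2)<30)
m[:200]=0;m[235:]=0;m[:,:245]=0;m[:,270:]=0
print(m.sum(),np.argwhere(m).mean(0),np.median(P[m],axis=0),P[m][:,2].max(), own(-0.0327,0.158,0.078))
```

```text
[-0.38451446  0.52513799  0.44202954  1.9339523  -0.32160434  0.74827175
  0.17371732] [0.51827679 0.01614993 0.19038588] 27.949840618366913 [ 0.08262224  0.16357949 -0.27723241]
tip [0.54540118 0.17239616 0.078     ]
4 total mm [157.74847103  16.24822135   0.17679756] deg [ 0.17 -0.05  0.03]
39.4, 4.1, 0, 0, 0, 0, 0.7, 39.4, 4.1, 0, 0, 0, 0, 0.7, 39.4, 4, 0, 0, 0, 0, 0.7, 39.4, 4, 0, 0, 0, 0, 0.7
[0.54984417 0.17237432 0.078     ]
[[285.15532656 216.4647018 ]] [[295.29919654 208.33840246]] [[296.2504725  227.83888302]]
69 [220.42028986 257.89855072] [0.55011968 0.17096575 0.08443544] 0.08893540335942043 [0.54540118 0.17239616 0.078     ]
```

View pics/d1.png

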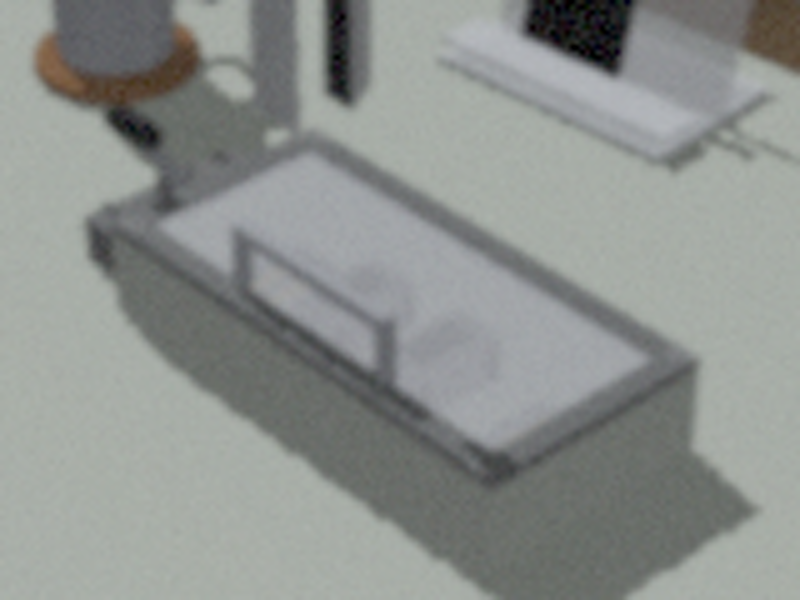

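>>> {"fn": "step_arm", "kwargs": {
  "series": [39, 0, 0, 0, 0, 0, 0.62, 39, 0, 0, 0, 0, 0, 0.62, 39, 0, 0, 0, 0, 0, 0.62, 40, 0, 0, 0, 0, 0, 0.62, 0, 0, 0, -5, 0, 0, 0.62, 0, 0, 0, -5, 0, 0, 0.62, 0, 0, 0, -5, 0, 0, 0.62, 0, 0, 0, -5, 0, 0, 0.62, 0, 0, 0, -5, 0, 0, 0.62, 0, 0, 0, 0, 0, 0, 0.62]
}}

```text
clock: 37.05
tcp_pos: [0.5208, 0.1748, 0.182]
orientation: [0.127, 0.72, 0.672, 0.12]
contact_force: [0.3, 0.9, 0.2]
gripper_width: 0.385
```

```bash
cat >> h.py <<'E'
def Rtilt(deg): return Rdown(-4)*Ro.from_euler('x',-deg,degrees=True)
E
python3 - <<'E'
from h import *
o=bot.observe(); print(o['joint_pos'],o['tcp_pos'],o['gripper_width']*94,o['contact_force'])
z=Rtilt(25).apply([0,0,1]);print(z)
tip=own(-0.029,0.158,0.080)
plan(tip-0.073*z,Rtilt(25),g=.6)
E
```

```text
[-0.92255833  0.51500475  0.61798267  2.16444316 -0.53649067  0.25922806
  0.01721896] [0.52076672 0.17479412 0.18203282] 36.149927599339904 [0.27063298 0.85507668 0.15737925]
[ 0.42158878 -0.02948036 -0.90630779]
1 total mm [ -0.76686375 -14.59460338  32.85565676] deg [-4.89 -0.19  0.05]
-0.8, -14.6, 32.9, -4.9, -0.2, 0, 0.6
```

Run:
```python
from h import *
plan(own(-0.066,0.158,0.16),Rdown(-4),g=1)
```

```text
3 total mm [ -0.71578394 -15.61133948  17.74589714] deg [20.11 -0.18  0.09]
-0.2, -5.2, 5.9, 6.7, -0.1, 0, 1, -0.2, -4.5, 6.5, 6.7, -0.1, 0, 1, -0.2, -3.7, 7, 6.7, -0.1, 0, 1
```

>>> {"fn": "step_arm", "kwargs": {
  "series": [0, 0, 0, 6.7, 0, 0, 1, 0, 0, 0, 6.7, 0, 0, 1, 0, 0, 0, 6.7, 0, 0, 1, 0, 0, 0, 0, 0, 0, 1, 0, 0, 0, 0, 0, 0, 1, 0, 0, 0, 0, 0, 0, 1]
}}

```text
clock: 37.65
tcp_pos: [0.5222, 0.1744, 0.1836]
orientation: [-0.0, 0.731, 0.683, 0.003]
contact_force: [-0.4, 0.3, 0.3]
gripper_width: 0.006
```

Run:
```python
from h import *
o=bot.observe(); print(o['joint_pos'],o['tcp_pos'],o['gripper_width']*94,o['contact_force'])
plan(own(-0.066,0.158,0.13),Rdown(-4),g=1)
```

```text
[-0.76534698  0.61275126  0.61428417  1.86120877 -0.47774715  0.81326671
  0.0300925 ] [0.52219427 0.17440772 0.18363462] 0.5549371701307542 [-0.3661659   0.27324146  0.3171858 ]
2 total mm [ -0.58593858 -10.20594164  53.59575121] deg [ 0.21 -0.23  0.1 ]
-0.3, -5.1, 26.8, 0.1, -0.1, 0, 1, -0.2, -5, 26.8, 0.1, -0.1, 0, 1
```

>>> {"fn": "step_arm", "kwargs": {
  "series": [-0.5, -10, 20, 0, 0, 0, 1, 0, 0, 25, 0, 0, 0, 1, 0, 0, 25, 0, 0, 0, 1, 0, 0, 15, 0, 0, 0, 1, 0, 0, 10, 0, 0, 0, 1, 0, 0, 0, 0, 0, 0, 1, 0, 0, 0, 0, 0, 0, 1]
}}

```text
clock: 38.35
tcp_pos: [0.5139, 0.1757, 0.0898]
orientation: [0.0, 0.731, 0.683, 0.004]
contact_force: [0.3, -0.1, 0.3]
gripper_width: 0.006
```

Run:
```python
from h import *
o=bot.observe(); print(o['joint_pos'],o['tcp_pos'],o['gripper_width']*94,o['contact_force'])
plan(own(-0.066,0.158,0.088),Rdown(-4),g=1)
s,d2=snap('side','side21')
g=lambda i:np.uint8(255*(i/255.)**0.6)
cv2.imwrite('pics/d2.png',cv2.resize(g(s)[150:250,230:350],None,fx=6,fy=5.8,interpolation=2))
```

```text
[-0.69481331  0.73025941  0.4942497   1.95252623 -0.60072205  0.60052906
  0.13182231] [0.51391513 0.17567166 0.08982922] 0.5383540472789211 [ 0.31748277 -0.05846741  0.28395452]
1 total mm [-1.07701663 -1.67431744  1.81464992] deg [ 0.3  -0.31  0.14]
-1.1, -1.7, 1.8, 0.3, -0.3, 0.1, 1
```

View pics/d2.png

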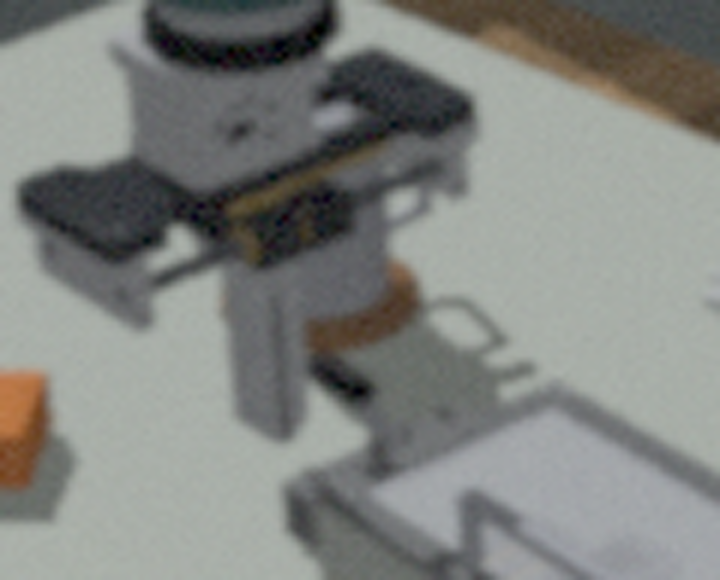

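>>> {"fn": "step_arm", "kwargs": {
  "series": [0, 5, 0, 0, 0, 0, 1, 0, 5, 0, 0, 0, 0, 1, 0, 4, 0, 0, 0, 0, 1, 0, 3, 0, 0, 0, 0, 1, 0, 3, 0, 0, 0, 0, 1, 0, 0, 0, 0, 0, 0, 1]
}}

```text
clock: 39.0
tcp_pos: [0.5336, 0.1743, 0.0893]
orientation: [-0.001, 0.731, 0.683, 0.003]
contact_force: [-1.6, 0.5, 0.6]
gripper_width: 0.002
```

>>> {"fn": "step_arm", "kwargs": {
  "series": [0, 3, 0, 0, 0, 0, 1, 0, 3, 0, 0, 0, 0, 1, 0, 3, 0, 0, 0, 0, 1, 0, 0, 0, 0, 0, 0, 1]
}}

```text
clock: 39.4
tcp_pos: [0.544, 0.1735, 0.0896]
orientation: [0.0, 0.731, 0.683, 0.004]
contact_force: [0.2, 0.3, 0.2]
gripper_width: 0.007
```

Run:
```python
from h import *
o=bot.observe(); print(o['tcp_pos'],o['contact_force'])
plan(own(-0.0195,0.158,0.0898),Rdown(-4),g=1)
s,d2=snap('side','side22');p,d=snap('top','top22')
g=lambda i:np.uint8(255*(i/255.)**0.6)
cv2.imwrite('pics/d3.png',cv2.resize(g(s)[150:250,230:350],None,fx=6,fy=5.8,interpolation=2))
```

```text
[0.54396785 0.173537   0.08959781] [0.15215097 0.26960401 0.19010589]
1 total mm [-1.06883077 14.70813702 -0.11700006] deg [ 0.35 -0.31  0.12]
-1.1, 14.7, -0.1, 0.4, -0.3, 0.1, 1
```

View pics/d3.png

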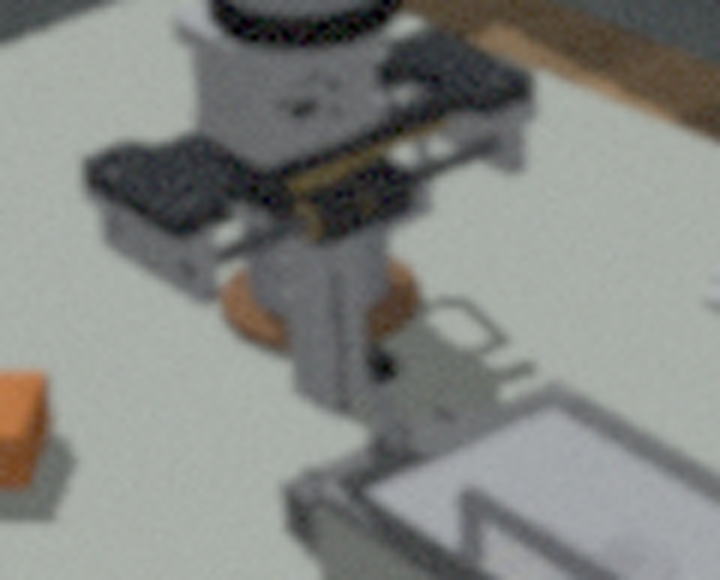

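>>> {"fn": "step_arm", "kwargs": {
  "series": [0, 3, 0, 0, 0, 0, 1, 0, 3, 0, 0, 0, 0, 1, 0, 2, 0, 0, 0, 0, 1, 0, 0, 0, 0, 0, 0, 1, 0, -10, 0, 0, 0, 0, 1, 0, 0, -20, 0, 0, 0, 1, 0, 0, -30, 0, 0, 0, 0.6, 0, 0, -10, 0, 0, 0, 0.6, 0, 0, 0, 0, 0, 0, 0.6]
}}

```text
clock: 40.4
tcp_pos: [0.5414, 0.1738, 0.1507]
orientation: [0.0, 0.73, 0.683, 0.005]
contact_force: [0.5, 0.3, -0.6]
gripper_width: 0.223
```

Run:
```python
from h import *
o=bot.observe(); print(o['tcp_pos'],o['contact_force'],o['gripper_width']*94)
plan(own(0,0.158,0.15),Rdown(-4),g=1)
s,d2=snap('side','side23');p,d=snap('top','top23')
g=lambda i:np.uint8(255*(i/255.)**0.6)
cv2.imwrite('pics/d4.png',cv2.resize(g(s)[170:250,250:346],None,fx=7.5,fy=7.2,interpolation=2))
print('upright expected px',proj('side',own(0,0.158,0.088)),proj('side',own(-0.007,0.158,0.088)))
```

```text
[0.54138793 0.17378063 0.15074402] [ 0.4970996   0.28799205 -0.57804185] 20.964079026472557
1 total mm [-1.20168836 36.79038855  1.01645758] deg [ 0.44 -0.39  0.15]
-1.2, 36.8, 1, 0.4, -0.4, 0.2, 1
upright expected px [[295.29919654 208.33840246]] [[293.10477305 209.3284889 ]]
```

View pics/d4.png

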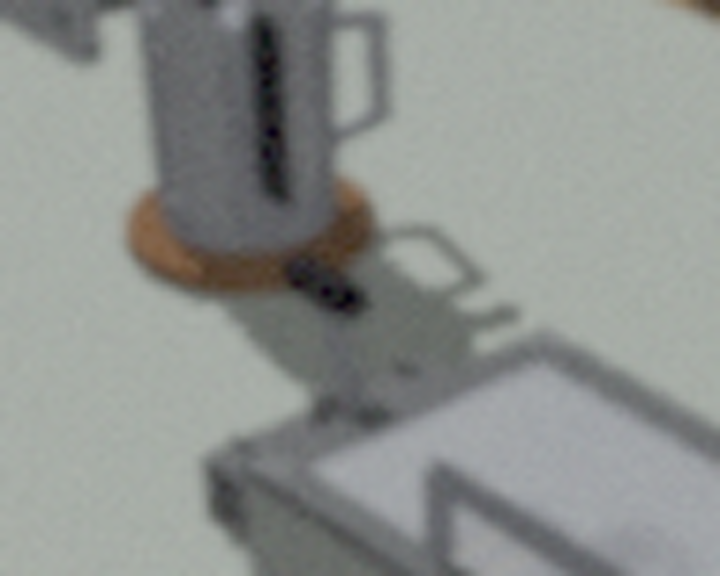

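>>> {"fn": "step_arm", "kwargs": {
  "series": [-1.2, 12, 0, 0.4, -0.4, 0.2, 0.6, 0, 12, 0, 0, 0, 0, 0.6, 0, 9, 0, 0, 0, 0, 0.6, 0, 0, 0, 0, 0, 0, 0.6, 0, 0, 0, 0, 0, 0, 0.6]
}}

```text
clock: 41.0
tcp_pos: [0.5727, 0.1697, 0.1487]
orientation: [-0.001, 0.732, 0.681, -0.002]
contact_force: [-0.0, -0.3, 0.5]
gripper_width: 0.4
```

Run:
```python
from h import *
o=bot.observe(); print(o['tcp_pos'],o['contact_force'],o['gripper_width']*94,o['joint_velocities'].round(3))
plan(own(-0.004,0.158,0.10),Rdown(-4),g=1)
```

```text
[0.5727229  0.16971709 0.14865983] [-0.01368863 -0.30276944  0.48296526] 37.643341221036735 [-0.008 -0.011  0.001  0.007  0.001  0.003  0.001]
2 total mm [ 0.86729241  1.45299812 48.65270814] deg [-0.23  0.12 -0.08]
0.4, 0.7, 24.3, -0.1, 0.1, 0, 1, 0.4, 0.7, 24.3, -0.1, 0.1, 0, 1
```

>>> {"fn": "step_arm", "kwargs": {
  "series": [0.5, 0, 16, 0, 0, 0, 0.6, 0, 0, 16, 0, 0, 0, 0.6, 0, 0, 12, 0, 0, 0, 0.6, 0, 0, 4.5, 0, 0, 0, 0.6, 0, 0, 0, 0, 0, 0, 0.6, 0, 0, 0, 0, 0, 0, 1, 0, 0, 0, 0, 0, 0, 1, 0, 0, 0, 0, 0, 0, 1, 0, 0, 0, 0, 0, 0, 1, 0, 0, 0, 0, 0, 0, 1]
}}

```text
clock: 42.0
tcp_pos: [0.5731, 0.1705, 0.1014]
orientation: [-0.001, 0.732, 0.682, -0.001]
contact_force: [-0.9, 0.1, 4.0]
gripper_width: 0.138
```

Run:
```python
from h import *
o=bot.observe(); print(o['tcp_pos'],o['contact_force'],o['gripper_width']*94)
plan(own(0,0.158,0.10),Rdown(-4),g=1)
s,d2=snap('side','side24')
g=lambda i:np.uint8(255*(i/255.)**0.6)
cv2.imwrite('pics/d5.png',cv2.resize(g(s)[170:250,250:346],None,fx=7.5,fy=7.2,interpolation=2))
```

```text
[0.57311175 0.17052889 0.10136963] [-0.93080094  0.13806318  4.02938013] 13.015863423287982
1 total mm [-0.06318378  4.93062654  1.35570193] deg [-0.16  0.06 -0.06]
-0.1, 4.9, 1.4, -0.2, 0.1, -0.1, 1
```

View pics/d5.png

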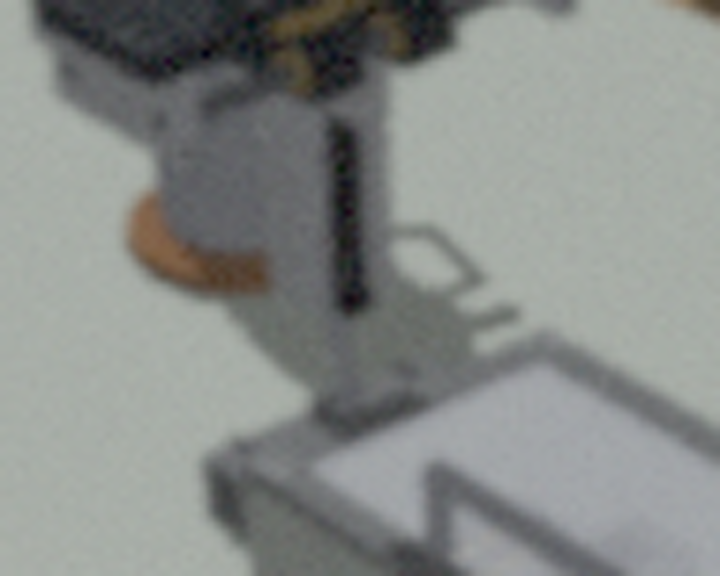

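>>> {"fn": "step_arm", "kwargs": {
  "series": [0, 2, 0, 0, 0, 0, 1, 0, 2, 0, 0, 0, 0, 1, 0, 1.7, 0, 0, 0, 0, 1, 0, 0, 0, 0, 0, 0, 1, 0, 0, 0, 0, 0, 0, 1]
}}

```text
clock: 42.55
tcp_pos: [0.5775, 0.1702, 0.1013]
orientation: [-0.002, 0.732, 0.682, -0.002]
contact_force: [-5.6, 0.5, 8.4]
gripper_width: 0.141
```

>>> {"fn": "step_arm", "kwargs": {
  "series": [0, 1, 0, 0, 0, 0, 1, 0, 0.5, 0, 0, 0, 0, 1, 0, 0, 0, 0, 0, 0, 1, 0, 0, 0, 0, 0, 0, 1]
}}

```text
clock: 42.95
tcp_pos: [0.5783, 0.1701, 0.1013]
orientation: [-0.002, 0.732, 0.682, -0.003]
contact_force: [-6.2, -0.4, 10.2]
gripper_width: 0.139
```

Run:
```python
from h import *
o=bot.observe(); print(o['tcp_pos'],o['contact_force'],o['gripper_width']*94)
w,a,b,c=o['orientation'];R=Ro.from_quat([a,b,c,w]);print((R.apply([0,0,1])))
print('grip pt',o['tcp_pos']+0.0135*R.apply([0,0,1]))
```

```text
[0.57825348 0.1701228  0.10132342] [-6.20102215 -0.3679626  10.16846838] 13.11233560284016
[-7.33515372e-03 -3.97705417e-04 -9.99973018e-01]
grip pt [0.57815445 0.17011743 0.08782379]
```

>>> {"fn": "step_arm", "kwargs": {
  "series": [0, 0.7, 0, 0, 0, 0, 1, 0, 0, 0, 0, 0, 0, 1, 0, -1.5, -0.5, 0, 0, 0, 1, 0, 0, 0, 0, 0, 0, 1]
}}

```text
clock: 43.35
tcp_pos: [0.5787, 0.1701, 0.1013]
orientation: [-0.001, 0.732, 0.682, -0.002]
contact_force: [-4.0, 1.1, 3.7]
gripper_width: 0.137
```

>>> {"fn": "step_arm", "kwargs": {
  "series": [0, 0, 0, 0, 0, 0, 0.65, 0, 0, 0, 0, 0, 0, 0.65, 0, 0, 0, 0, 0, 0, 0.65, 0, 0, 0, 0, 0, 0, 0.65, 0, 0, -10, 0, 0, 0, 0.65, 0, 0, -25, 0, 0, 0, 0.65, 0, 0, -35, 0, 0, 0, 0.65, 0, 0, -40, 0, 0, 0, 0.65, 0, 0, -30, 0, 0, 0, 0.65]
}}

```text
clock: 44.25
tcp_pos: [0.5809, 0.1699, 0.2446]
orientation: [0.0, 0.732, 0.681, -0.0]
contact_force: [0.6, -0.1, 0.4]
gripper_width: 0.348
```

>>> {"fn": "step_arm", "kwargs": {
  "series": [-20, -30, 0, 0, 0, 0, 0.65, -20, -40, 0, 0, 0, 0, 0.65, -20, -40, 0, 0, 0, 0, 0.65, -20, -30, 0, 0, 0, 0, 0.65, 0, 0, 0, 0, 0, 0, 0.65, 0, 0, 0, 0, 0, 0, 0.65]
}}

```text
clock: 44.85
tcp_pos: [0.4352, 0.1004, 0.2429]
orientation: [-0.0, 0.732, 0.681, -0.0]
contact_force: [-0.2, -0.4, 0.6]
gripper_width: 0.355
```

Run:
```python
from h import *
o=bot.observe(); print(o['tcp_pos'],o['contact_force'],o['gripper_width']*94)
s,d2=snap('side','side25');p,d=snap('top','top25')
g=lambda i:np.uint8(255*(i/255.)**0.6)
cv2.imwrite('pics/e1.png',cv2.resize(g(s)[170:250,250:346],None,fx=7.5,fy=7.2,interpolation=2))
cv2.imwrite('pics/e2.png',cv2.resize(g(p)[165:265,235:405],None,fx=4.7,fy=4.7,interpolation=2))
cv2.imwrite('pics/e3.png',g(s))
print(proj('side',own(0.0008,0.158,0.088)),proj('top',own(0.0008,0.158,0.088)))
for n,im in(('side',s),('top',p)):
    c=proj(n,own(0,0.158,0.088))[0].astype(int); sub=im[c[1]-12:c[1]+13,c[0]-15:c[0]+16].max(2)<28
    a=np.argwhere(sub); print(n,len(a),a.mean(0)[::-1]+c-[15,12])
    print(plane(n,a.mean(0)[::-1]+c-[15,12],0.088))
```

```text
[0.43521386 0.10037294 0.24289137] [-0.19745298 -0.39891187  0.60491824] 33.36229037284165
[[295.54921608 208.2255979 ]] [[258.58048877 207.3359409 ]]
side 57 [295.0877193  207.80701754]
[[0.57940422 0.17237739 0.088     ]]
top 119 [262.04201681 211.16806723]
[[0.5701175  0.16208658 0.088     ]]
```

View pics/e1.png

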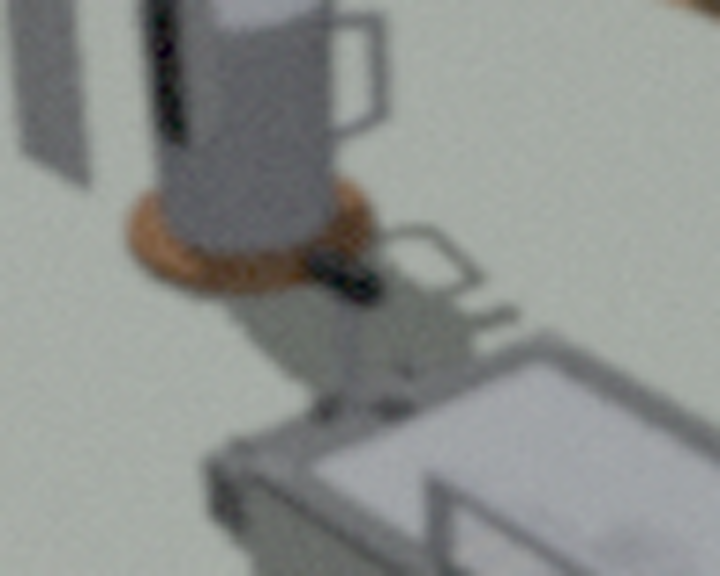

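View pics/e2.png

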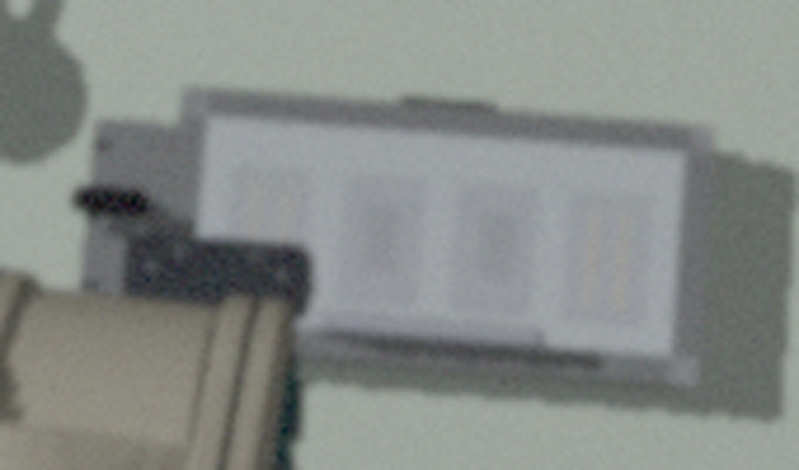

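View pics/e3.png

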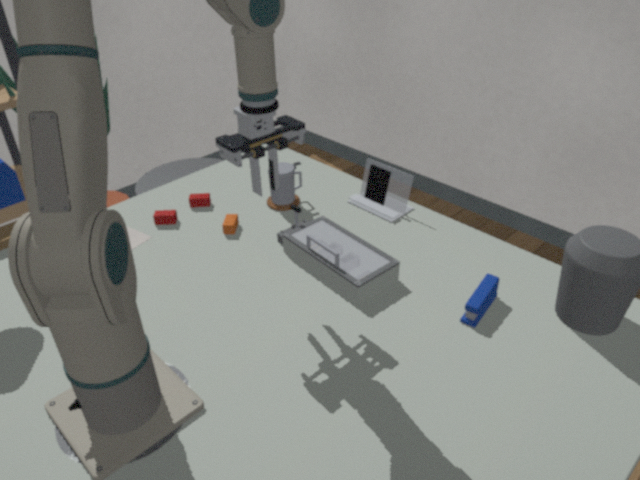

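Run:
```python
from h import *
print(plane('top',[[258.8,207.55]],0.088), own(0,0.158,0.088), bot.observe()['joint_velocities'].round(3))
print(bot.finish_job())
```

```text
[[0.57833325 0.16955445 0.088     ]] [0.57802152 0.17011512 0.088     ] [ 0.002  0.016 -0.005 -0.006  0.001 -0.    -0.   ]
the job is handed in; nothing more can be done
None
```

The job is done and handed in at about 45 s. The hand-in gave no verdict.

**What I did:**
- I gripped the lid by its bar and lifted it onto its open stop. It stopped moving there under about 10 N and stayed when released.
- Only two packs were in the scene. I laid the right-hand one in pocket 2 and the left-hand one in pocket 3, both contacts down.
- I held the lid by its bar all the way down until the rim took about 23 N, then let go.
- I pushed the charge lever most of the way, gripped it and set it upright, then moved the arm clear of everything.

**Last checks:**
- **Packs:** before the lid was shut, both sat flat in their pockets. Both still show through the lid's pane.
- **Lid:** it looks shut in both pictures.
- **Lever:** the grip reads x = 0.578 in the top view and 0.579 in the side view, against 0.578 to 0.579 for upright, so within about 1 mm.
- **Bystanders:** the mug, stapler and the orange and red look-alikes look unmoved.

**What went wrong or disagreed:**
- I first tried to tilt the gripper to match the lever, but a wrist joint ran up against its range limit, reading 0.259 against a limit of 0.23. I went back to a vertical tool. Nothing was touched.
- An automatic measure of the lever in the last top picture came out about 8 mm off because the dark gripper was in its window. The value above is from reading the picture by eye.

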